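# Make up two grinding-wheel sets on their carriers

## Task

Make up the two wheel sets from the stock on the bench. On the long carrier: the wide keyed flange right down on the spindle, its flat turned to the spindle's flat, then the straight 66 mm wheel down on the flange, and the dressing stick lying flat in the trough; on the square carrier: the narrow keyed flange right down on the spindle in the same way, then the cup wheel, mouth up, down on it. Leave the worn-down little wheel where it lies.

Things in the scene. Friction and masses are not known exactly. Their poses are not given: they have to be found in the camera images.
- long_carrier: Grey steel plate 200 x 150 mm, fixed, x -55 to +145, y +-75, top 8 mm above bench. Origin: spindle axis at bench level. Steel D-spindle as on the square carrier (flat faces +x). Stick trough centred 100 mm from the spindle along +x: inside 50 (x) by 124 mm (y), floor 8 mm above bench, walls 4 mm thick, tops 20 mm above bench. To the robot's left or right, the square carrier opposite.
- square_carrier: Grey steel plate 130 x 130 mm, no trough, fixed, top 8 mm above bench. Origin: at its middle, on the spindle axis at bench level. Upright fixed steel D-spindle: 20 mm diameter with one flat 3 mm from the axis, facing the carrier's +x; straight up to 48 mm above the bench, then a nose tapering to half size at 58 mm.
- wide_flange: Wide keyed flange: steel disc 62 mm diameter, 16 mm thick, about 0.28 kg. Bore 23 mm with one flat (D-hole) 4.5 mm from the axis on its own +x side; dark scribed line on top from flat to rim. Goes over the spindle only with flat to flat within about 10 degrees (play 1.5 mm). Lies flat; origin: centre of underside, z up.
- narrow_flange: Narrow keyed flange: steel disc 46 mm diameter, 14 mm thick, about 0.12 kg. The same D-bore as the wide flange: 23 mm, flat 4.5 mm from the axis on its own +x side, dark scribed line on top from flat to rim, fits flat to flat within about 10 degrees. Lies flat; origin: centre of underside, z up.
- straight_wheel: Straight grinding wheel: light grey abrasive disc 66 mm diameter, 20 mm thick, round bore 24 mm, buff paper ring round the bore on top, about 0.14 kg. Lies flat; origin: centre of underside, z up.
- cup_wheel: Cup grinding wheel: light grey abrasive cup 58 mm diameter, 34 mm high, wall 8 mm, floor 12 mm thick with a round bore of 24 mm, about 0.13 kg. Stands mouth up; origin: centre of underside, z up.
- dressing_stick: Dressing stick: dark grey square abrasive bar 100 x 20 x 20 mm, about 0.10 kg, lying on the bench, its length along its own x; origin: middle of the bar (10 mm above its underside).
- worn_wheel: Worn-down grinding wheel, not wanted: light grey abrasive disc 40 mm diameter, 12 mm thick, round bore 20 mm, loose among the stock. Origin: centre of underside.

How it is judged:
At the end, for the whole second after the job is handed in: Each flange down on its carrier's plate (2.5 mm), straight wheel on the wide flange, cup wheel mouth up on the narrow one (2.5 mm), flanges within 3 mm, wheels 5 mm of the spindle axis, level; stick flat on the trough floor, within 18 mm across and 16 mm along of its middle; all released and still (horizontal distance between wide_flange and long_carrier below 0.003 m and z of wide_flange in the frame of long_carrier between 0.005 and 0.0105 m and angle between each of wide_flange, straight_wheel, narrow_flange, cup_wheel's own z axis and vertical below 0.1 rad and linear speed of each of wide_flange, straight_wheel, dressing_stick, narrow_flange, cup_wheel below 0.02 m/s and angular speed of each of wide_flange, straight_wheel, dressing_stick, narrow_flange, cup_wheel below 0.2 rad/s and angle between the x axis of wide_flange and the x axis of long_carrier, either way round below 0.7 rad and horizontal distance between straight_wheel and long_carrier below 0.005 m and z of straight_wheel in the frame of long_carrier between 0.0215 and 0.0265 m and x of dressing_stick in the frame of long_carrier between 0.082 and 0.118 m and y of dressing_stick in the frame of long_carrier between -0.016 and 0.016 m and z of dressing_stick in the frame of long_carrier between 0.015 and 0.021 m and horizontal distance between narrow_flange and square_carrier below 0.003 m and z of narrow_flange in the frame of square_carrier between 0.005 and 0.0105 m and angle between the x axis of narrow_flange and the x axis of square_carrier, either way round below 0.7 rad and horizontal distance between cup_wheel and square_carrier below 0.005 m and z of cup_wheel in the frame of square_carrier between 0.0195 and 0.0245 m); the robot touches nothing.
It fails at once if the worn-down wheel is moved more than 25 mm from where it lay (distance of worn_wheel from where it was at the start of the episode above 0.025 m).
It also fails if it takes over 102 s, if anything falls off the work surface, if the arm or the gripper's body presses on something with over 40 N, if the wrist force passes 120 N, or if a joint passes its speed limit or range.

## Robot

A 6-joint arm with a two-finger parallel gripper is mounted at the origin on the work surface. World frame = base frame: x ahead of the robot, y to its left, z up, the work surface at z = 0. Lengths are in m, angles in rad, forces in N, time in s.
With the tool pointing down it reaches from about 0.35 to 0.775 m from the base axis. Payload 5.5 kg.
Tool frame: the origin (TCP) lies at the very end of the fingers, on their centre line; the grasp point (between the pads) lies 19 mm behind it; x points along the fingers, y is the direction in which the jaws open and shut, and the axes are right-handed (so a half turn about x gives the same grasp; the last joint's range is limited). The gripper opens to 85 mm and grips with 20 to 120 N. Pads are 22 mm wide; open, the fingers measure 114 mm over their backs; the gripper's body (76 mm by 85 mm) begins 54 mm behind the grasp point. The pads swing forward as they close: fully open they stand 13 mm farther back than shut.
Start: joints at [0.991, 0.313, 0.046, 1.304, 0, 1.431], TCP at [0.245, 0.52, 0.231] pointing down, gripper open.
Joint ranges: [-2.76, 2.76], [-0.86, 1.69], [-1.03, 1.26], [-2.2, 2.34], [-1.47, 1.5], [-3.14, 3.14]. Speed limits (rad/s): [2.57, 2.57, 3.14, 3.14, 3.14, 3.14].

## Interface

Orientations are given as a unit quaternion [w, x, y, z].
In Python, from workcell import readout, cams, env, finder gives the robot as it stands.
- The arm moves only by the tool drive_tool, never from a script. Its argument "moves" is a list that holds one entry, the list of rows, each a list of 7 numbers: the shift along the tool's x, y, z in m, then the turn, a rotation vector about the tool's x, y, z in rad, then the closure in counts, from 0 (fully open) to 255 (shut). A call has exactly 5 rows; each row is the pose to reach, as a shift and turn from the pose measured when the call began, along the tool's axes at that moment; what a row does not reach only later rows make up. A row lasts 1/8 s, in which the tool goes at most 62.5 mm and 10.7 degrees, less where a joint would pass 70% of its speed; a pose out of reach is approached as far as the arm can. A call with a gripper value outside its range is refused whole. The fingers move at their own pace and stop on an object; "squeeze" is the grip in N (left out, the last holds). Time passes only in rows, so rows that repeat a pose let the fingers close, or fill a call up. It gives the time, the measured TCP pose, the force and the opening at its end, in the units of the state.
- readout.get_state(): the state, without advancing time (a new reading comes with each control period).
- cams.read_camera(name): name is "side" or "top" or "wrist"; returns the picture (400x640x3 uint8, blue, green, red); there is no depth.
- cams.camera_params(name): a dict with "mtx" (3x3 intrinsics, pixels), "R" (3x3) and "t" (3): a world point X has camera coordinates R X + t; the wrist camera has in their place "mount" (4x4, takes a point from camera to tool coordinates, whose origin is the TCP and whose axes are the tool frame's). Camera axes: x right, y down, z forward; pixel columns grow to the right and rows downward; lengths in m; the calibration is good to about 2 mm. A picture is of the moment at which its call begins: read the wrist's pose just before it. camera_params takes no time and is no camera call.
- env.hand_in(): hands the job in, once; it reports no verdict.
Trained networks look in the newest picture that a camera, given by its name, has taken for a name from the list of things; names that differ only in an ending like _2 or _b are one class to them, and where a whole thing is asked for, a point or a joint stands for the part that bears it (a point fixed in the world has none). Each returns a list of dicts, best first, with "conf" (0 to 1); they miss things now and then, are a little off and sometimes report something else, mostly with a low value. They report only what shows in the picture. A call takes as long as a camera call.
- finder.regions_of(camera, name): "pixels" (400x640 bool, what is visible of it) and "point" ([column, row] in pixels, amid what is visible of it).
The state is a dict: "clock": time; "joint_pos": joint angles; "qvel": joint speeds; "tau": joint torques, N m; "tcp_pos": TCP position; "orientation": TCP orientation; "wrist_force": force on the tool from outside, world axes, zero at the start; "ft_torque": the same for the moment, N m; "finger_gap": finger opening in m.
Only numpy, scipy, OpenCV 4.12 (cv2) and the standard library are available. Lean on these libraries where they do the work, as an engineer would, in place of code of your own. Each camera call takes 0.05 s, during which the arm holds its last target.

## Working session

There is one attempt and no reset: what is moved stays moved. The work goes in short steps, Python scripts to look and compute and a tool call to move; the robot and the scene stay as the last step left them, time stands still between calls to the robot, and variables do not carry over. Pictures are saved under pics/ and viewed, and the job is handed in when it is done.

Besides the shell and the picture viewer there is one more tool, called after "Emit:" as name([rows], argument=value, ...), one row to a line, values as JSON. drive_tool: Moves the arm, as the interface text tells. Its arguments: {"type":"object","properties":{"moves":{"type":"array"},"squeeze":{"type":"number"}},"required":["moves"]}

```bash
ls; mkdir -p pics
python3 - <<'E'
from workcell import readout, cams, env, finder
import cv2
print(readout.get_state())
for n in ["side","top","wrist"]:
    im=cams.read_camera(n); cv2.imwrite(f"pics/a_{n}.png",im); print(n,cams.camera_params(n))
E
```

```text
pics
{'clock': 0.0, 'joint_pos': array([ 9.91409501e-01,  3.13978945e-01,  4.49742471e-02,  1.30358312e+00,
       -9.71132045e-06,  1.43118898e+00]), 'qvel': array([ 0.00147002,  0.00033723, -0.00107558,  0.00202736, -0.00123021,
       -0.00110958]), 'tau': array([-5.33996317e-04, -4.80627072e+01,  2.98534495e+01,  1.93874975e-02,
       -1.55497387e-04, -9.81053148e-06]), 'tcp_pos': array([0.24453571, 0.51985119, 0.23041913]), 'orientation': array([ 0.68986082,  0.15364139,  0.69030005, -0.1548296 ]), 'wrist_force': array([0.00649097, 0.32083196, 0.33336849]), 'ft_torque': array([-0.05542062, -0.05096828,  0.01022446]), 'finger_gap': 0.08537124841964822}
side {'mtx': array([[491.34730724,   0.        , 309.74131061],
       [  0.        , 491.34730724, 195.04191631],
       [  0.        ,   0.        ,   1.        ]]), 'R': array([[ 0.92329286, -0.38358938, -0.01973537],
       [-0.28201455, -0.64212909, -0.71283801],
       [ 0.26076443,  0.6637239 , -0.70105099]]), 't': array([-0.47270412,  0.17737568,  1.22966274])}
top {'mtx': array([[386.8401506 ,   0.        , 318.3501761 ],
       [  0.        , 386.8401506 , 192.49968172],
       [  0.        ,   0.        ,   1.        ]]), 'R': array([[-0.02479546, -0.99959226, -0.01415959],
       [-0.99125532,  0.02642004, -0.12928605],
       [ 0.12960743,  0.01083006, -0.99150624]]), 't': array([0.02178219, 0.53029737, 0.81733152])}
wrist {'mtx': array([[308.97901009,   0.        , 322.89327203],
       [  0.        , 308.97901009, 196.8358538 ],
       [  0.        ,   0.        ,   1.        ]]), 'mount': array([[ 9.83101462e-05, -2.80500098e-01,  9.59853992e-01,
        -1.42902173e-01],
       [ 9.99999976e-01,  2.16301216e-04, -3.92118302e-05,
        -1.30037818e-04],
       [-1.96618663e-04,  9.59853972e-01,  2.80500112e-01,
        -7.20382069e-02],
       [ 0.00000000e+00,  0.00000000e+00,  0.00000000e+00,
         1.00000000e+00]])}
```

View pics/a_top.png

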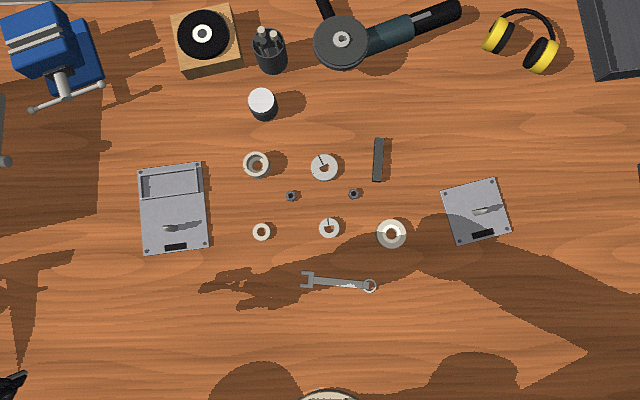

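View pics/a_side.png

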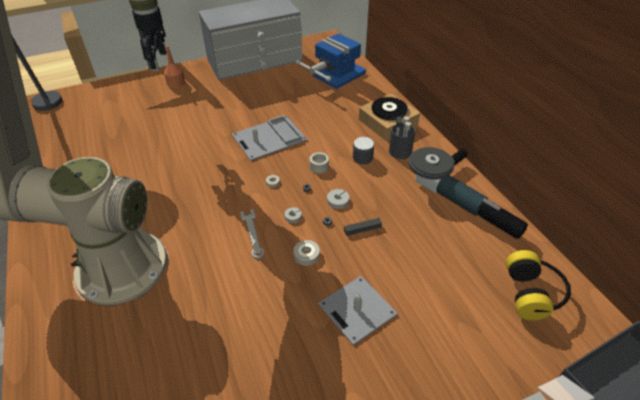

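View pics/a_wrist.png

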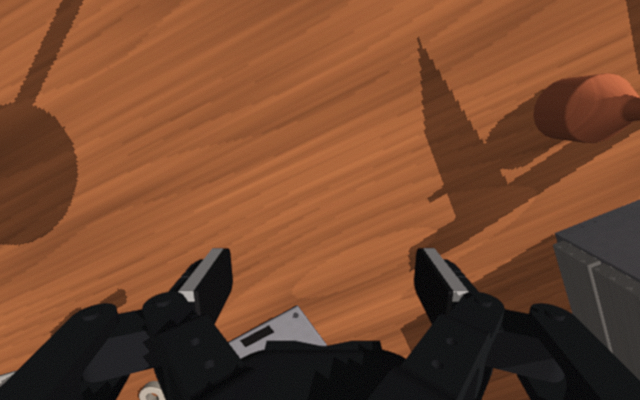

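```bash
cat > h.py <<'E'
import numpy as np, cv2
from scipy.spatial.transform import Rotation as Ro
from workcell import readout, cams, env, finder
def Rq(q): return Ro.from_quat([q[1],q[2],q[3],q[0]]).as_matrix()
def cam(name, st=None):
    p=cams.camera_params(name)
    if name!='wrist': return p['mtx'],np.array(p['R']),np.array(p['t'])
    st=st or readout.get_state()
    T=np.eye(4);T[:3,:3]=Rq(st['orientation']);T[:3,3]=st['tcp_pos']
    W=T@p['mount']; R=W[:3,:3].T; return p['mtx'],R,-R@W[:3,3]
def proj(c,X):
    K,R,t=c; x=(K@(R@np.atleast_2d(X).T+t[:,None])).T; return x[:,:2]/x[:,2:]
def back(c,uv,z):
    K,R,t=c; uv=np.atleast_2d(uv); d=(R.T@np.linalg.inv(K)@np.c_[uv,np.ones(len(uv))].T).T
    o=-R.T@t; return o+d*((z-o[2])/d[:,2])[:,None]
def crop(im,u,v,w,h,s,name):
    u0=int(u-w/2);v0=int(v-h/2);u0=max(u0,0);v0=max(v0,0)
    c=im[v0:v0+h,u0:u0+w]; c=cv2.resize(c,None,fx=s,fy=s,interpolation=cv2.INTER_CUBIC); cv2.imwrite(name,c); print(name,u0,v0,s)
E
python3 - <<'E'
from h import *
im=cams.read_camera('top'); c=cam('top')
np.save('top0.npy',im)
crop(im,325,200,160,130,5,'pics/b_parts.png')
crop(im,175,208,100,110,5,'pics/b_long.png')
crop(im,476,212,100,90,6,'pics/b_sq.png')
hz={'wide_flange':.008,'narrow_flange':.007,'straight_wheel':.01,'cup_wheel':.017,'dressing_stick':.01,'worn_wheel':.006,'long_carrier':.008,'square_carrier':.008}
for n,z in hz.items():
    for r in finder.regions_of('top',n)[:3]:
        if r['conf']<.2: continue
        v,u=np.nonzero(r['pixels']); print(n,round(r['conf'],2),r['point'],len(u),u.mean().round(1),v.mean().round(1),back(c,[u.mean(),v.mean()],z).round(4))
E
```

```text
pics/b_parts.png 245 135 5
pics/b_long.png 125 153 5
pics/b_sq.png 426 167 6
wide_flange 0.68 [319.9, 167.8] 553 324.2 166.8 [[ 0.5932 -0.0064  0.008 ]]
straight_wheel 0.71 [396.0, 234.6] 635 390.7 233.3 [[ 0.4378 -0.1505  0.01  ]]
straight_wheel 0.58 [331.2, 226.4] 275 328.8 227.4 [[ 0.4544 -0.013   0.01  ]]
cup_wheel 0.86 [257.1, 164.1] 490 255.7 164.1 [[0.602  0.1493 0.017 ]]
cup_wheel 0.3 [329.1, 224.9] 254 328.7 227.9 [[ 0.453  -0.0126  0.017 ]]
dressing_stick 0.56 [376.6, 156.0] 483 377.5 158.7 [[ 0.6082 -0.1288  0.01  ]]
worn_wheel 0.59 [257.2, 233.9] 212 261.1 231.7 [[0.4488 0.1395 0.006 ]]
long_carrier 0.92 [173.2, 209.5] 5799 172.5 208.4 [[0.5066 0.3405 0.008 ]]
long_carrier 0.62 [376.2, 156.5] 389 377.4 159.3 [[ 0.6072 -0.1288  0.008 ]]
square_carrier 0.63 [472.4, 212.1] 3410 475.3 211.2 [[ 0.4824 -0.3426  0.008 ]]
```

View pics/b_parts.png

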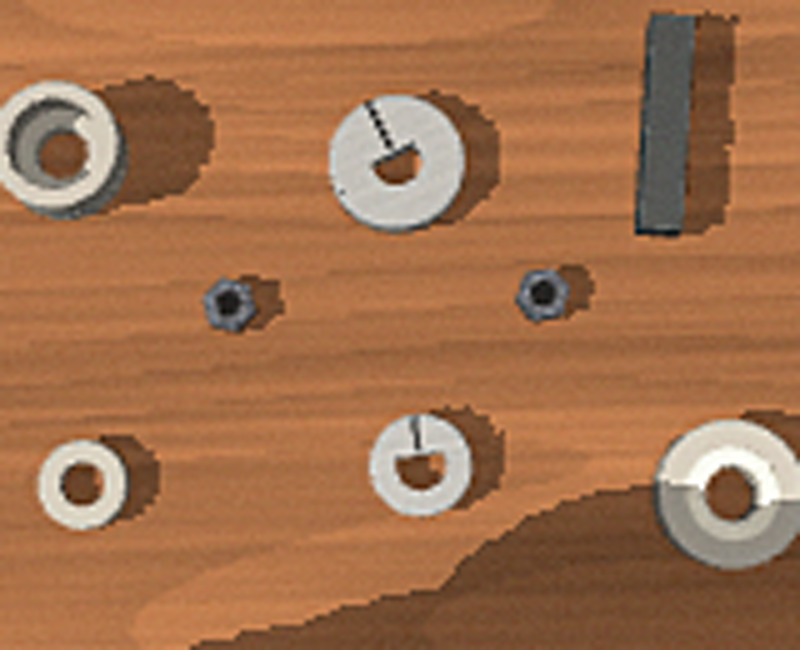

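View pics/b_long.png

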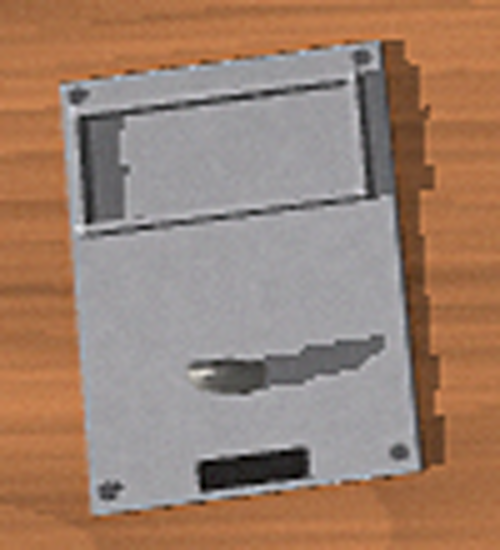

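View pics/b_sq.png

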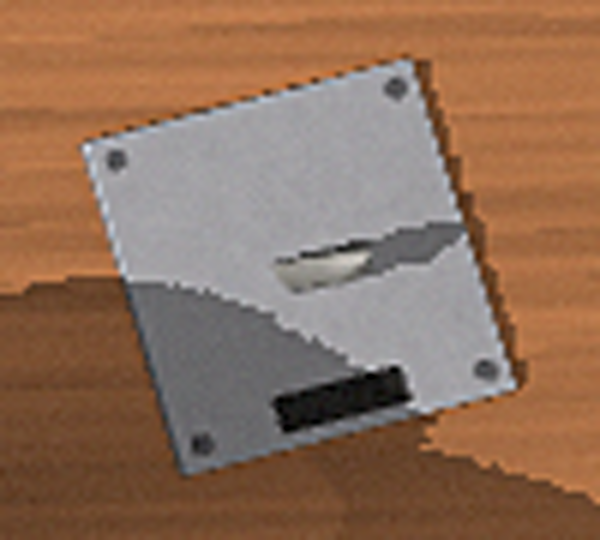

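Run:
```python
from h import *
c=cam('top')
def pts(L,u0,v0,s,z): return back(c,(np.array(L,float)+.5)/s-.5+[u0,v0],z)
L=pts([(62,85),(380,42),(420,470),(95,515)],125,153,5,.008)
print('long corners',L[:,:2].round(4).tolist(), [np.linalg.norm(L[i]-L[i-1]).round(4) for i in range(4)])
# order: TL=(+x,+y), TR=(+x,-y),BR=(-x,-y),BL=(-x,+y)
def rig(M,P):
    M=np.array(M,float);P=P[:,:2];a=M-M.mean(0);b=P-P.mean(0)
    th=np.arctan2((a[:,0]*b[:,1]-a[:,1]*b[:,0]).sum(),(a*b).sum());R=np.array([[np.cos(th),-np.sin(th)],[np.sin(th),np.cos(th)]])
    t=P.mean(0)-R@M.mean(0); print('pose',t.round(4),th.round(4),np.degrees(th).round(2),'res',(P-(M@R.T+t)).round(4).tolist());return t,th
t,th=rig([(.145,.075),(.145,-.075),(-.055,-.075),(-.055,.075)],L)
print('spindle tip pred',(proj(c,[[*t,.058]])-[125,153])*5)
S=pts([(83,146),(412,60),(516,383),(184,474)],426,167,6,.008)
print([np.linalg.norm(S[i]-S[i-1]).round(4) for i in range(4)])
t,th=rig([(.065,.065),(.065,-.065),(-.065,-.065),(-.065,.065)],S)
print('spindle tip pred',(proj(c,[[*t,.058]])-[426,167])*6)
for n,uv,z in [('wide c',(396,163),.016),('wide flat',(392,157),.016),('wide rim',(368,101),.016),('narrow c',(420,465),.014),('n flat',(419,452),.014),('n rim',(414,417),.014),('straight',(730,495),.02),('cup',(58,145),.034),('cuprad',(125,145),.034),('worn',(82,484),.012)]:
    print(n,pts([uv],245,135,5,z)[0].round(4))
print('stick',pts([(652,14),(694,16),(683,233),(637,231)],245,135,5,.02)[:,:2].round(4).tolist())
```

```text
long corners [[0.5985, 0.425], [0.6146, 0.2781], [0.4185, 0.2572], [0.4022, 0.403]] [np.float64(0.1975), np.float64(0.1478), np.float64(0.1972), np.float64(0.1467)]
pose [0.4637 0.3359] 0.1094 6.27 res [[-0.0012, -0.0013], [-0.0014, 0.0009], [0.0013, 0.0019], [0.0013, -0.0014]]
spindle tip pred [[200.39277072 366.58359807]]
[np.float64(0.1267), np.float64(0.1294), np.float64(0.1256), np.float64(0.1286)]
pose [ 0.4838 -0.3429] 0.232 13.29 res [[-0.0016, -0.0009], [-0.0021, -0.0003], [0.0021, 0.0014], [0.0016, -0.0002]]
spindle tip pred [[351.03221227 249.91992165]]
wide c [ 0.5907 -0.0055  0.016 ]
wide flat [ 0.5935 -0.0037  0.016 ]
wide rim [0.6198 0.0065 0.016 ]
narrow c [ 0.4539 -0.0125  0.014 ]
n flat [ 0.4597 -0.0122  0.014 ]
n rim [ 0.4754 -0.0104  0.014 ]
straight [ 0.437  -0.1486  0.02  ]
cup [0.5994 0.1451 0.034 ]
cuprad [0.5986 0.1152 0.034 ]
worn [0.4493 0.1388 0.012 ]
stick [[0.6557, -0.1238], [0.6542, -0.1429], [0.5544, -0.1333], [0.5559, -0.1128]]
```

```bash
cat >> h.py <<'E'
def plan(x,y,z,psi_deg,st=None):
    st=st or readout.get_state(); R=Rq(st['orientation']); p=st['tcp_pos']
    a=np.radians(psi_deg); X=np.array([0,0,-1.]);
    best=None
    for k in (0,np.pi):
        Y=np.array([np.cos(a+k),np.sin(a+k),0]); T=np.c_[X,Y,np.cross(X,Y)]
        rv=Ro.from_matrix(R.T@T).as_rotvec()
        if k==0 or np.linalg.norm(rv)<np.linalg.norm(best)-1e-6: best=rv
    d=R.T@(np.array([x,y,z])-p)
    print('shift',d.round(4).tolist(),'rot',best.round(3).tolist(),'rows',round(np.linalg.norm(d)/.0625,1),round(np.degrees(np.linalg.norm(best))/10.7,1))
def info():
    s=readout.get_state();R=Rq(s['orientation'])
    print('t',round(s['clock'],2),'tcp',s['tcp_pos'].round(4).tolist(),'psi',np.degrees(np.arctan2(R[1,1],R[0,1])).round(2),'tilt',np.degrees(np.arccos(min(1,-R[2,0]))).round(2),'j',s['joint_pos'].round(2).tolist(),'F',s['wrist_force'].round(1).tolist(),'gap',round(s['finger_gap'],4)); return s
E
python3 - <<'E'
from h import *
info(); plan(.464,.336,.17,96)
E
```

```text
t 0.6 tcp [0.2448, 0.5203, 0.2313] psi 64.8 tilt 0.01 j [0.99, 0.31, 0.05, 1.3, 0.0, 1.43] F [0.1, -0.2, -0.0] gap 0.0857
shift [0.0613, -0.0735, 0.2768] rot [-0.545, 0.0, -0.0] rows 4.7 2.9
```

Emit:
drive_tool([
  [[0.0613,-0.0735,0.2768,-0.545,0,0,0],[0.0613,-0.0735,0.2768,-0.545,0,0,0],[0.0613,-0.0735,0.2768,-0.545,0,0,0],[0.0613,-0.0735,0.2768,-0.545,0,0,0],[0.0613,-0.0735,0.2768,-0.545,0,0,0]],
], squeeze=60)

```text
clock: 1.23
tcp_pos: [0.4655, 0.3345, 0.1698]
orientation: [0.706, -0.037, 0.706, 0.037]
wrist_force: [0.8, 0.9, -0.4]
finger_gap: 0.0853
```

```bash
cat > snap.py <<'E'
import sys
from h import *
st=info(); im=cams.read_camera('wrist'); cv2.imwrite(f'pics/{sys.argv[1]}.png',im); np.save(f'{sys.argv[1]}.npy',im)
import pickle; pickle.dump(st,open(f'{sys.argv[1]}.pkl','wb'))
if len(sys.argv)>2:
    u,v,w,h,s=map(float,sys.argv[2:7]); crop(im,u,v,int(w),int(h),s,f'pics/{sys.argv[1]}c.png')
E
python3 snap.py w1
```

```text
t 1.23 tcp [0.4655, 0.3345, 0.1698] psi 96.02 tilt 0.04 j [0.48, 0.33, -0.08, 1.16, 0.0, 0.38] F [0.8, 0.9, -0.4] gap 0.0853
```

View pics/w1.png

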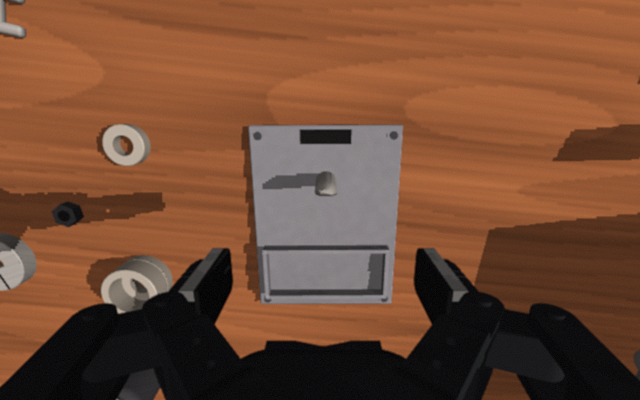

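Run:
```python
from h import *
im=np.load('w1.npy'); crop(im,326,215,190,190,4,'pics/w1z.png')
```

```text
pics/w1z.png 231 120 4
```

View pics/w1z.png

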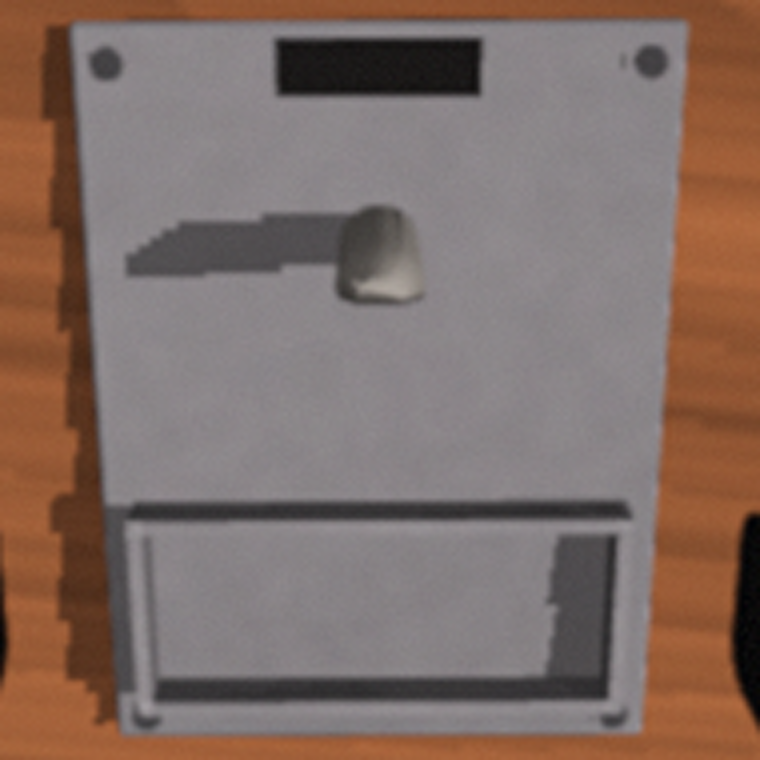

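```bash
cat >> h.py <<'E'
def unz(L,u0,v0,s): return (np.array(L,float)+.5)/s-.5+[u0,v0]
def rig(M,P):
    M=np.array(M,float);P=P[:,:2];a=M-M.mean(0);b=P-P.mean(0)
    th=np.arctan2((a[:,0]*b[:,1]-a[:,1]*b[:,0]).sum(),(a*b).sum());R=np.array([[np.cos(th),-np.sin(th)],[np.sin(th),np.cos(th)]])
    t=P.mean(0)-R@M.mean(0); print('pose',t.round(4),np.degrees(th).round(2),'res mm',((P-(M@R.T+t))*1e3).round(1).tolist());return t,th
def loadst(n):
    import pickle; return pickle.load(open(n+'.pkl','rb'))
E
python3 - <<'E'
from h import *
st=loadst('w1'); c=cam('wrist',st)
P=back(c,unz([(72,22),(688,22),(642,735),(121,735)],231,120,4),.008)
t,th=rig([(-.055,-.075),(-.055,.075),(.145,.075),(.145,-.075)],P)
# spindle outline predicted
def sp(t,th):
    for r,z in [(.01,.008),(.01,.048),(.005,.058)]:
        a=np.linspace(0,2*np.pi,9)[:-1]; x=np.minimum(r*np.cos(a),.003 if r>.006 else .0015)
        X=np.c_[t[0]+x*np.cos(th)-r*np.sin(a)*np.sin(th),t[1]+x*np.sin(th)+r*np.sin(a)*np.cos(th),np.full(8,z)]
        print(z,((proj(c,X)-[231,120])*4+1.5).round(0).tolist())
sp(t,th)
plan(.591,-.006,.10,112)
E
```

```text
pose [0.4648 0.3378] 6.21 res mm [[0.3, 0.8], [1.0, -1.0], [-0.4, -0.4], [-0.9, 0.6]]
0.008 [[381.0, 254.0], [409.0, 254.0], [420.0, 242.0], [409.0, 215.0], [381.0, 203.0], [353.0, 215.0], [341.0, 243.0], [353.0, 254.0]]
0.048 [[382.0, 297.0], [414.0, 297.0], [427.0, 284.0], [414.0, 253.0], [382.0, 240.0], [350.0, 253.0], [337.0, 284.0], [351.0, 297.0]]
0.058 [[383.0, 303.0], [399.0, 303.0], [406.0, 296.0], [399.0, 280.0], [383.0, 273.0], [366.0, 280.0], [359.0, 296.0], [366.0, 303.0]]
shift [0.0694, -0.3463, 0.0868] rot [-0.285, 0.002, 0.004] rows 5.8 1.5
```

Emit:
drive_tool([
  [[0.0694,-0.3463,0.0868,-0.285,0,0,0],[0.0694,-0.3463,0.0868,-0.285,0,0,0],[0.0694,-0.3463,0.0868,-0.285,0,0,0],[0.0694,-0.3463,0.0868,-0.285,0,0,0],[0.0694,-0.3463,0.0868,-0.285,0,0,0]],
])

```text
clock: 1.9
tcp_pos: [0.57, 0.0505, 0.1118]
orientation: [0.695, -0.136, 0.693, 0.134]
wrist_force: [1.3, 0.4, -0.4]
finger_gap: 0.0856
```

```bash
python3 - <<'E'
from h import *
info(); plan(.591,-.006,.10,112)
E
python3 snap.py w2 320 210 200 150 4
```

```text
t 1.9 tcp [0.57, 0.0505, 0.1118] psi 112.02 tilt 0.26 j [-0.05, 0.37, -0.18, 1.02, -0.0, -0.43] F [1.3, 0.4, -0.4] gap 0.0856
shift [0.0121, -0.0602, -0.0018] rot [0.0, 0.002, 0.004] rows 1.0 0.0
t 1.9 tcp [0.57, 0.0505, 0.1118] psi 112.02 tilt 0.26 j [-0.05, 0.37, -0.18, 1.02, -0.0, -0.43] F [1.3, 0.4, -0.4] gap 0.0856
pics/w2c.png 220 135 4.0
```

View pics/w2.png

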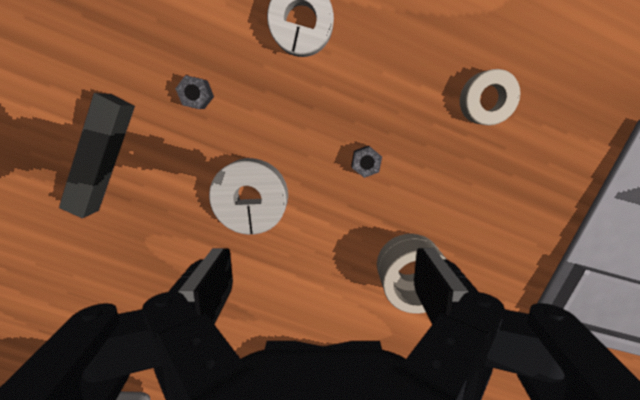

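Emit:
drive_tool([
  [[0.012,-0.06,-0.0018,0,0.002,0.004,0],[0.012,-0.06,-0.0018,0,0.002,0.004,0],[0.012,-0.06,-0.0018,0,0.002,0.004,0],[0.012,-0.06,-0.0018,0,0.002,0.004,0],[0.012,-0.06,-0.0018,0,0.002,0.004,0]],
])

```text
clock: 2.58
tcp_pos: [0.5926, -0.0116, 0.0992]
orientation: [0.694, -0.135, 0.694, 0.132]
wrist_force: [0.2, 0.6, -0.4]
finger_gap: 0.0856
```

```bash
python3 snap.py w3 322 205 150 130 5
```

```text
t 2.58 tcp [0.5926, -0.0116, 0.0992] psi 111.77 tilt 0.27 j [-0.15, 0.42, -0.14, 1.02, -0.0, -0.53] F [0.2, 0.6, -0.4] gap 0.0856
pics/w3c.png 247 140 5.0
```

View pics/w3c.png

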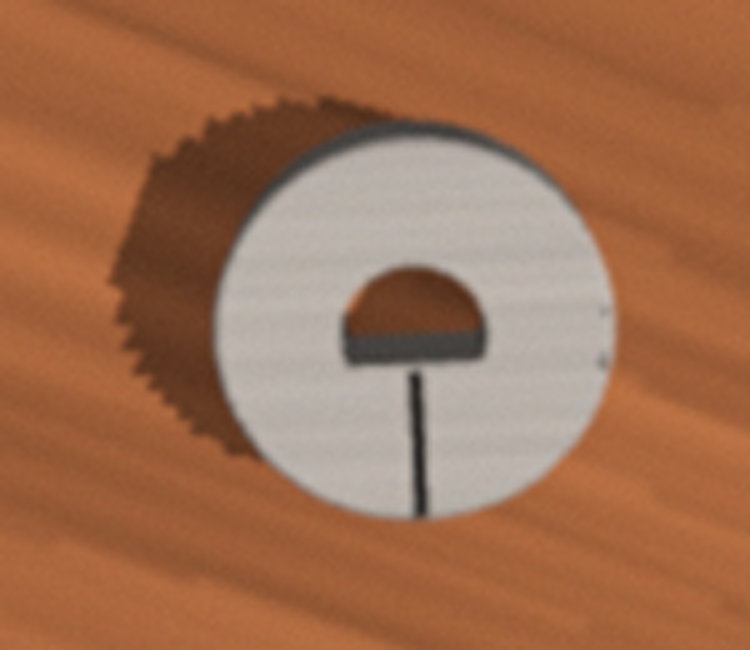

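```bash
cat >> h.py <<'E'
from scipy.optimize import least_squares
def disc(n,uv,z,r,maxsat=60,minv=120,grow=None,show=None,exclude=None):
    """find bright grey disc top face round pixel uv in snap n, fit circle radius r at height z"""
    im=np.load(n+'.npy'); c=cam('wrist',loadst(n)); hsv=cv2.cvtColor(im,cv2.COLOR_BGR2HSV)
    m=((hsv[...,1]<maxsat)&(hsv[...,2]>minv)).astype(np.uint8)
    cs,_=cv2.findContours(m,cv2.RETR_EXTERNAL,cv2.CHAIN_APPROX_NONE)
    best=min(cs,key=lambda k:(cv2.pointPolygonTest(k,(float(uv[0]),float(uv[1])),True)<-8, -len(k)))
    h=cv2.convexHull(best)[:,0].astype(float)
    P=back(c,h,z)[:,:2]
    f=least_squares(lambda q:np.hypot(P[:,0]-q[0],P[:,1]-q[1])-q[2],[*P.mean(0),r],loss='soft_l1',f_scale=.0007)
    print('disc',f.x.round(4),'rms mm',(np.sqrt(np.mean(f.fun**2))*1e3).round(2),'n',len(h)); return f.x
E
python3 - <<'E'
from h import *
f=disc('w3',(300,240),.016,.031)
c=cam('wrist',loadst('w3'))
P=back(c,unz([(415,375),(422,515),(348,363),(486,357)],247,140,5),.016)[:,:2]
d=P[1]-P[0]; print('line ang',np.degrees(np.arctan2(d[1],d[0])), 'from ctr',np.degrees(np.arctan2(*(P[1]-f[:2])[::-1])))
d=P[3]-P[2]; print('flat ang-90', np.degrees(np.arctan2(d[1],d[0]))-90, 'flat dist',np.cross(d,f[:2]-P[2])/np.linalg.norm(d))
info()
E
```

```text
disc [ 0.5924 -0.0061  0.0307] rms mm 0.2 n 42
line ang 24.828479671000427 from ctr 24.513191702812385
flat ang-90 24.511967016094587 flat dist 0.0041692315882194365
t 2.62 tcp [0.5927, -0.0117, 0.0992] psi 111.76 tilt 0.27 j [-0.15, 0.42, -0.14, 1.02, -0.0, -0.53] F [0.0, -0.2, 0.4] gap 0.0855<stdin>:6: DeprecationWarning: Arrays of 2-dimensional vectors are deprecated. Use arrays of 3-dimensional vectors instead. (deprecated in NumPy 2.0)
```

Run:
```python
from h import *
plan(.5924,-.0061,.003,114.6)
```

```text
shift [0.0962, 0.0057, 0.0019] rot [-0.05, -0.001, 0.005] rows 1.5 0.3
```

Emit:
drive_tool([
  [[0.04,0.0057,0.0019,-0.05,-0.001,0.005,0],[0.08,0.0057,0.0019,-0.05,-0.001,0.005,0],[0.096,0.0057,0.0019,-0.05,-0.001,0.005,0],[0.096,0.0057,0.0019,-0.05,-0.001,0.005,0],[0.096,0.0057,0.0019,-0.05,-0.001,0.005,0]],
])

```text
clock: 3.25
tcp_pos: [0.5937, -0.0062, 0.0047]
orientation: [0.692, -0.151, 0.69, 0.151]
wrist_force: [-0.1, -0.1, -0.7]
finger_gap: 0.0856
```

Emit:
drive_tool([
  [[0,0,0,0,0,0,255],[0,0,0,0,0,0,255],[0,0,0,0,0,0,255],[0,0,0,0,0,0,255],[0,0,0,0,0,0,255]],
], squeeze=60)

```text
clock: 3.88
tcp_pos: [0.5952, -0.0062, 0.0071]
orientation: [0.693, -0.151, 0.689, 0.15]
wrist_force: [-1.1, 1.6, 8.2]
finger_gap: 0.0586
```

```bash
python3 snap.py w4; python3 -c "
from h import *
plan(.4648,.3378,.12,96.2)"
```

```text
t 3.88 tcp [0.5952, -0.0062, 0.0071] psi 114.64 tilt 0.33 j [-0.15, 0.5, -0.25, 0.81, 0.0, -0.58] F [-1.1, 1.6, 8.2] gap 0.0586
shift [-0.1137, 0.3668, 0.0256] rot [0.322, 0.005, 0.002] rows 6.2 1.7
```

View pics/w4.png

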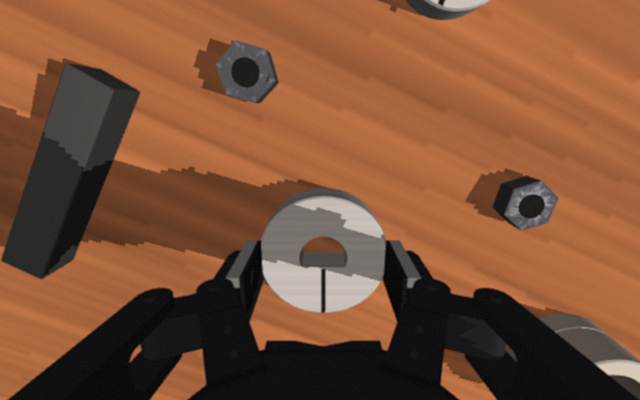

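Emit:
drive_tool([
  [[-0.06,0,0,0,0.005,0.002,255],[-0.1137,0.03,0.002,0.1,0.005,0.002,255],[-0.1137,0.09,0.006,0.322,0.005,0.002,255],[-0.1137,0.15,0.01,0.322,0.005,0.002,255],[-0.1137,0.2,0.014,0.322,0.005,0.002,255]],
])

```text
clock: 4.55
tcp_pos: [0.5227, 0.1831, 0.121]
orientation: [0.706, -0.038, 0.706, 0.038]
wrist_force: [0.2, -0.1, -3.0]
finger_gap: 0.0585
```

```bash
python3 snap.py w5 322 250 160 130 5; python3 -c "
from h import *
info();plan(.4648,.3378,.12,96.2)"
```

```text
t 4.55 tcp [0.5227, 0.1831, 0.121] psi 96.19 tilt 0.07 j [0.19, 0.33, -0.21, 1.03, 0.0, 0.08] F [0.2, -0.1, -3.0] gap 0.0585
pics/w5c.png 242 185 5.0
t 4.6 tcp [0.52, 0.1882, 0.1208] psi 96.48 tilt 0.29 j [0.2, 0.33, -0.21, 1.03, 0.01, 0.09] F [-3.2, 4.1, -1.9] gap 0.058
shift [0.0016, 0.1549, -0.0379] rot [0.005, -0.001, -0.005] rows 2.6 0.0
```

View pics/w5c.png

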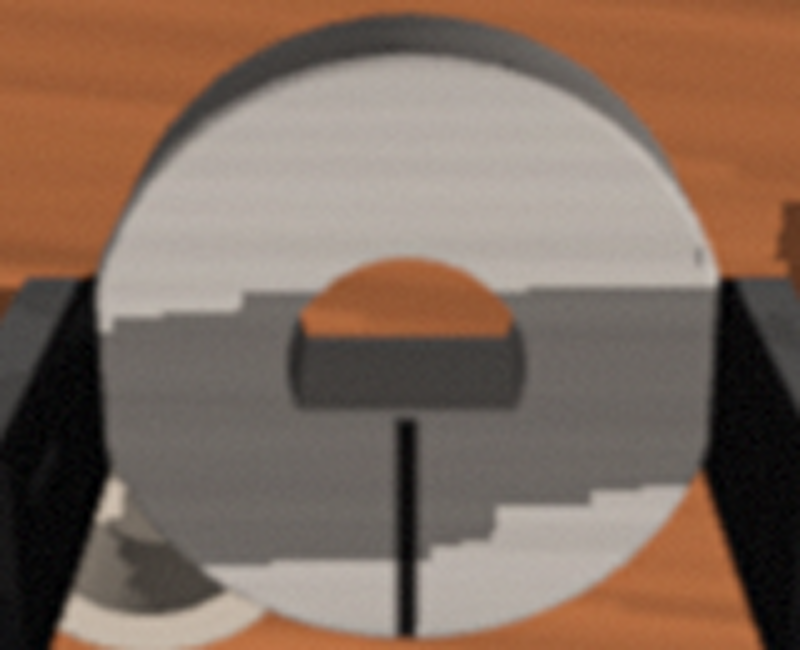

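```bash
python3 -c "
from h import *
info();plan(.4674,.3381,.09,96.2)"
```

```text
t 4.6 tcp [0.52, 0.1882, 0.1208] psi 96.48 tilt 0.29 j [0.2, 0.33, -0.21, 1.03, 0.01, 0.09] F [-3.2, 4.1, -1.9] gap 0.058
shift [0.0316, 0.1547, -0.0353] rot [0.005, -0.001, -0.005] rows 2.6 0.0
```

Emit:
drive_tool([
  [[0.0,0.06,-0.0135,0.005,-0.001,-0.005,255],[0.0,0.115,-0.026,0.005,-0.001,-0.005,255],[0.0,0.1547,-0.0353,0.005,-0.001,-0.005,255],[0.02,0.1547,-0.0353,0.005,-0.001,-0.005,255],[0.03,0.1547,-0.0353,0.005,-0.001,-0.005,255]],
])

```text
clock: 5.22
tcp_pos: [0.4665, 0.3381, 0.0908]
orientation: [0.706, -0.039, 0.706, 0.038]
wrist_force: [0.5, 0.6, -2.7]
finger_gap: 0.0582
```

```bash
python3 snap.py w6 322 235 160 140 5; python3 -c "
from h import *
info();plan(.4674,.3381,.04,96.2)"
```

```text
t 5.22 tcp [0.4665, 0.3381, 0.0908] psi 96.26 tilt 0.08 j [0.49, 0.39, -0.19, 0.99, -0.0, 0.38] F [0.5, 0.6, -2.7] gap 0.0582
pics/w6c.png 242 165 5.0
t 5.28 tcp [0.4662, 0.3373, 0.0896] psi 96.2 tilt 0.19 j [0.49, 0.4, -0.19, 0.98, -0.0, 0.38] F [-0.4, -1.2, -4.1] gap 0.0584
shift [0.0496, 0.0007, 0.0015] rot [0.0, -0.003, 0.001] rows 0.8 0.0
```

View pics/w6c.png

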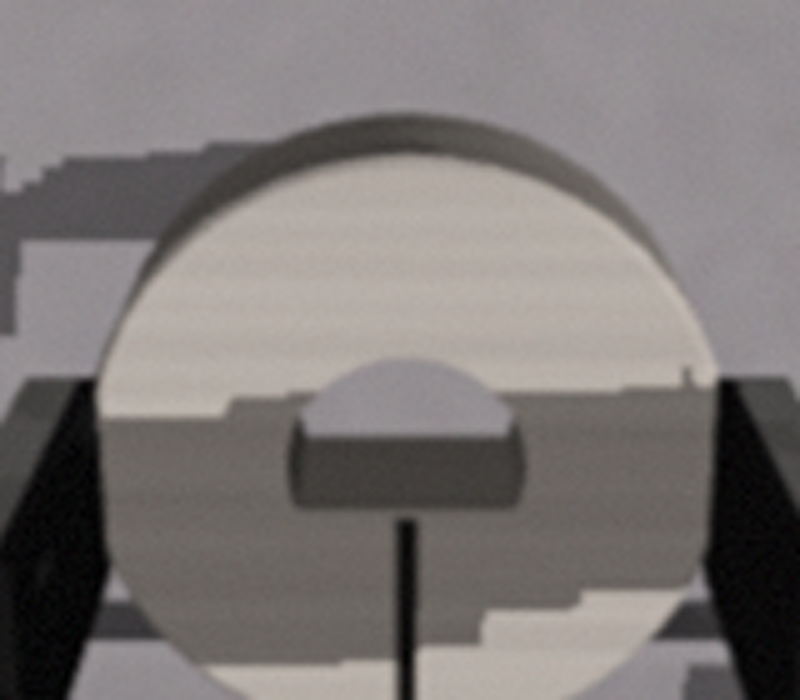

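Emit:
drive_tool([
  [[0.012,0.0007,0.0012,0,-0.003,0.001,255],[0.024,0.0007,0.0012,0,-0.003,0.001,255],[0.03,0.0007,0.0012,0,-0.003,0.001,255],[0.032,0.0007,0.0012,0,-0.003,0.001,255],[0.032,0.0007,0.0012,0,-0.003,0.001,255]],
])

```text
clock: 5.9
tcp_pos: [0.4673, 0.3381, 0.0577]
orientation: [0.706, -0.038, 0.706, 0.038]
wrist_force: [0.3, 0.1, -2.2]
finger_gap: 0.0584
```

```bash
python3 snap.py w7 322 245 160 140 5; python3 -c "
from h import *
info();plan(.4674,.3381,.04,96.2)"
```

```text
t 5.9 tcp [0.4673, 0.3381, 0.0577] psi 96.2 tilt 0.02 j [0.49, 0.42, -0.24, 0.91, -0.0, 0.38] F [0.3, 0.1, -2.2] gap 0.0584
pics/w7c.png 242 175 5.0
t 5.95 tcp [0.4674, 0.3382, 0.0579] psi 96.2 tilt 0.03 j [0.49, 0.42, -0.24, 0.91, -0.0, 0.38] F [0.7, 0.3, -2.7] gap 0.0584
shift [0.0179, -0.0001, -0.0001] rot [-0.0, 0.001, 0.0] rows 0.3 0.0
```

View pics/w7c.png

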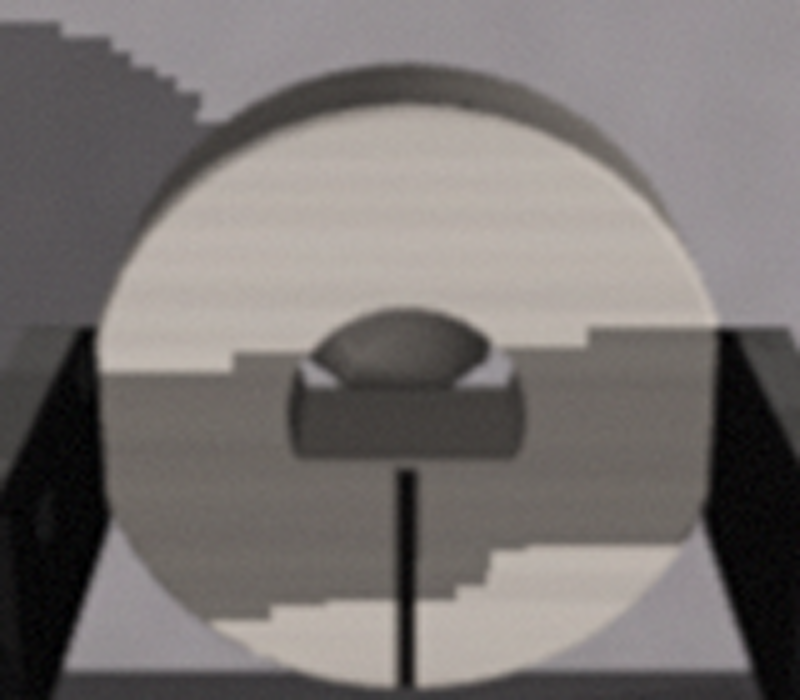

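Emit:
drive_tool([
  [[0.004,0,0,0,0,0,255],[0.008,0,0,0,0,0,255],[0.012,0,0,0,0,0,255],[0.016,0,0,0,0,0,255],[0.016,0,0,0,0,0,255]],
])

```text
clock: 6.58
tcp_pos: [0.4671, 0.338, 0.0414]
orientation: [0.706, -0.038, 0.706, 0.038]
wrist_force: [0.4, 0.5, -1.9]
finger_gap: 0.0583
```

```bash
python3 snap.py w8 322 245 160 140 5; python3 -c "
from h import *
info()"
```

```text
t 6.58 tcp [0.4671, 0.338, 0.0414] psi 96.2 tilt 0.03 j [0.49, 0.44, -0.26, 0.87, -0.0, 0.38] F [0.4, 0.5, -1.9] gap 0.0583
pics/w8c.png 242 175 5.0
t 6.62 tcp [0.4673, 0.3381, 0.0416] psi 96.2 tilt 0.02 j [0.49, 0.44, -0.25, 0.88, -0.0, 0.38] F [0.3, -0.5, -2.2] gap 0.0581
```

View pics/w8c.png

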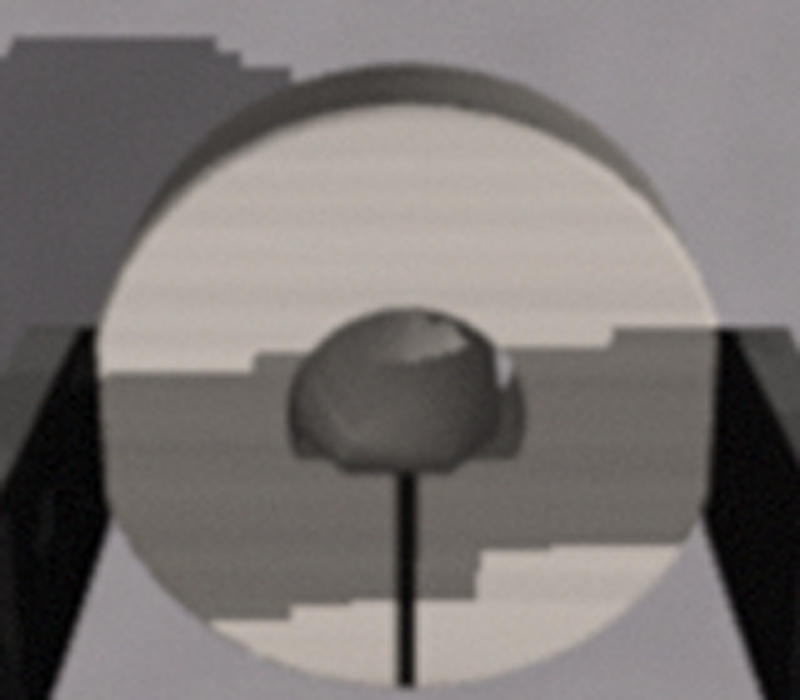

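Emit:
drive_tool([
  [[0.006,0,0,0,0,0,255],[0.012,0,0,0,0,0,255],[0.018,0,0,0,0,0,255],[0.023,0,0,0,0,0,255],[0.025,0,0,0,0,0,255]],
])

```text
clock: 7.25
tcp_pos: [0.467, 0.3379, 0.0161]
orientation: [0.706, -0.038, 0.706, 0.038]
wrist_force: [0.1, 0.2, -2.1]
finger_gap: 0.0587
```

```bash
python3 -c "
from h import *
info()"
```

```text
t 7.25 tcp [0.467, 0.3379, 0.0161] psi 96.2 tilt 0.05 j [0.49, 0.47, -0.28, 0.82, -0.0, 0.38] F [0.1, 0.2, -2.1] gap 0.0587
```

Emit:
drive_tool([
  [[0.002,0,0,0,0,0,255],[0.002,0,0,0,0,0,255],[0.002,0,0,0,0,0,0],[0.002,0,0,0,0,0,0],[0.0,0,0,0,0,0,0]],
])

```text
clock: 7.88
tcp_pos: [0.4671, 0.338, 0.0161]
orientation: [0.706, -0.038, 0.706, 0.038]
wrist_force: [-0.0, -0.0, -0.0]
finger_gap: 0.0855
```

```bash
python3 -c "
from h import *
info()"
```

```text
t 7.88 tcp [0.4671, 0.338, 0.0161] psi 96.2 tilt 0.05 j [0.49, 0.47, -0.28, 0.82, -0.0, 0.38] F [-0.0, -0.0, -0.0] gap 0.0855
```

Released; lift and check while heading to the straight wheel.

Emit:
drive_tool([
  [[-0.03,0,0,0,0,0,0],[-0.07,0,0,0,0,0,0],[-0.09,0,0,0,0,0,0],[-0.09,0,0,0,0,0,0],[-0.09,0,0,0,0,0,0]],
])

```text
clock: 8.5
tcp_pos: [0.4666, 0.3377, 0.1051]
orientation: [0.705, -0.039, 0.707, 0.038]
wrist_force: [-0.4, 0.4, -0.0]
finger_gap: 0.0854
```

```bash
python3 snap.py w9 322 215 160 140 5
python3 - <<'E'
from h import *
f=disc('w9',(322,240),.024,.031)
plan(.4375,-.1495,.10,90)
E
```

```text
t 8.5 tcp [0.4666, 0.3377, 0.1051] psi 96.2 tilt 0.12 j [0.49, 0.38, -0.17, 1.02, -0.0, 0.38] F [-0.4, 0.4, -0.0] gap 0.0854
pics/w9c.png 242 145 5.0
disc [0.5028 0.341  0.1132] rms mm 16.64 n 14
shift [0.0056, -0.4811, -0.0813] rot [0.108, -0.002, 0.001] rows 7.8 0.6
```

View pics/w9c.png

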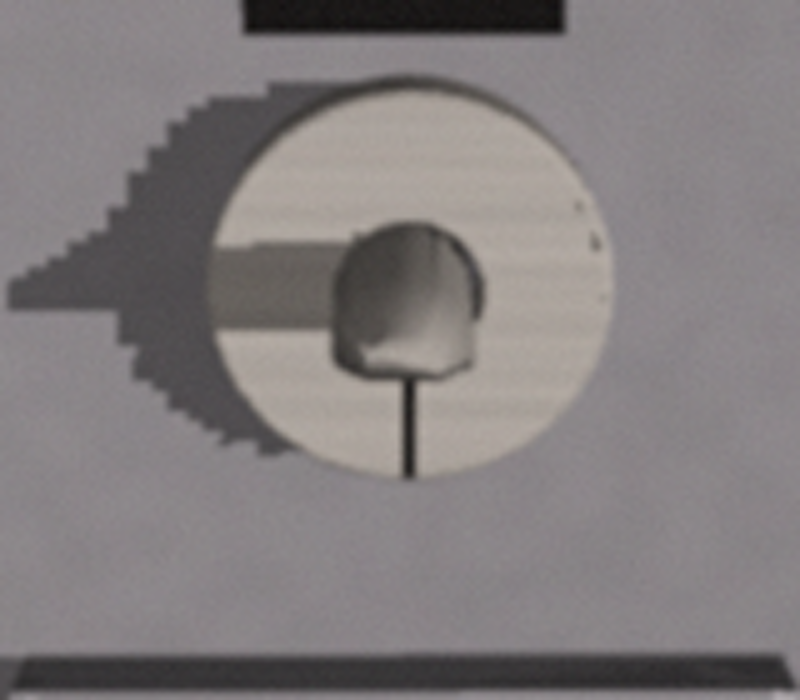

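Run:
```python
from h import *
c=cam('wrist',loadst('w9'))
L=[(209,290),(613,280),(411,478),(500,459),(300,450),(411,89),(560,160),(250,180)]
for z in (.024,.03):
    P=back(c,unz(L,242,145,5),z)[:,:2]
    f=least_squares(lambda q:np.hypot(P[:,0]-q[0],P[:,1]-q[1])-q[2],[.465,.338,.031]);print(z,f.x.round(4),(f.fun*1e3).round(1))
info()
```

```text
0.024 [0.465  0.3385 0.0306] [ 0.1  0.  -0.2 -0.1  0.4  0.8 -0.3 -0.8]
0.03 [0.4631 0.3383 0.0298] [ 0.1  0.  -0.2 -0.1  0.4  0.7 -0.3 -0.7]
t 8.55 tcp [0.4664, 0.3376, 0.1048] psi 96.2 tilt 0.17 j [0.49, 0.38, -0.17, 1.02, -0.0, 0.38] F [0.2, 0.0, -0.4] gap 0.0853
```

Emit:
drive_tool([
  [[0.005,-0.06,-0.01,0.05,0,0,0],[0.005,-0.12,-0.02,0.108,0,0,0],[0.005,-0.18,-0.03,0.108,0,0,0],[0.005,-0.24,-0.04,0.108,0,0,0],[0.005,-0.3,-0.05,0.108,0,0,0]],
])

```text
clock: 9.18
tcp_pos: [0.4478, 0.0322, 0.0992]
orientation: [0.706, -0.001, 0.709, -0.0]
wrist_force: [1.2, -1.0, 0.2]
finger_gap: 0.0852
```

Run:
```python
from h import *
info();plan(.4375,-.1495,.10,90)
```

```text
t 9.18 tcp [0.4478, 0.0322, 0.0992] psi 90.03 tilt 0.25 j [-0.11, 0.16, -0.49, 0.92, -0.0, -0.11] F [1.2, -1.0, 0.2] gap 0.0852
shift [-0.0005, -0.1817, -0.0104] rot [0.001, -0.004, 0.001] rows 2.9 0.0
```

Emit:
drive_tool([
  [[0,-0.06,-0.0035,0,-0.004,0,0],[0,-0.12,-0.007,0,-0.004,0,0],[0,-0.1817,-0.0104,0,-0.004,0,0],[0,-0.1817,-0.0104,0,-0.004,0,0],[0,-0.1817,-0.0104,0,-0.004,0,0]],
])

```text
clock: 9.8
tcp_pos: [0.4365, -0.1491, 0.0984]
orientation: [0.706, 0.0, 0.708, -0.0]
wrist_force: [-0.1, 0.4, -0.0]
finger_gap: 0.0854
```

```bash
python3 snap.py w10 322 215 160 140 5
python3 - <<'E'
from h import *
disc('w10',(322,240),.020,.033)
disc('w10',(322,240),.020,.033,90,70)
info()
E
```

```text
t 9.8 tcp [0.4365, -0.1491, 0.0984] psi 89.96 tilt 0.14 j [-0.5, 0.19, -0.46, 0.92, -0.0, -0.5] F [-0.1, 0.4, -0.0] gap 0.0854
pics/w10c.png 242 145 5.0
disc [ 0.4377 -0.1503  0.0326] rms mm 0.31 n 45
disc [ 0.4373 -0.1503  0.0333] rms mm 0.61 n 40
t 9.85 tcp [0.4366, -0.1484, 0.0986] psi 90.05 tilt 0.12 j [-0.5, 0.19, -0.46, 0.92, -0.0, -0.5] F [-0.5, 0.1, -0.3] gap 0.0854
```

View pics/w10.png

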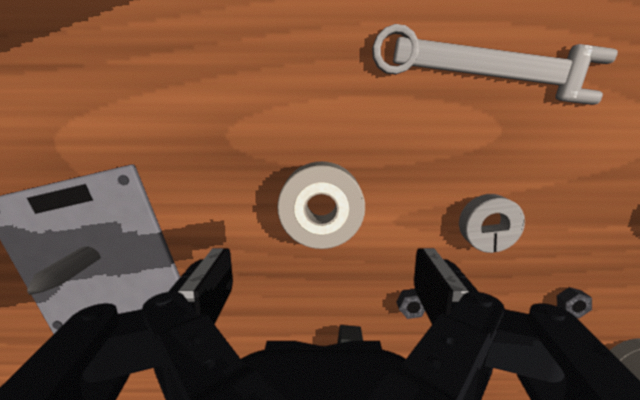

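Run:
```python
from h import *
plan(.4377,-.1503,.007,90)
```

```text
shift [0.0916, -0.0019, 0.0012] rot [0.001, -0.002, 0.0] rows 1.5 0.0
```

Emit:
drive_tool([
  [[0.03,-0.0019,0.0012,0,-0.002,0,0],[0.06,-0.0019,0.0012,0,-0.002,0,0],[0.085,-0.0019,0.0012,0,-0.002,0,0],[0.0916,-0.0019,0.0012,0,-0.002,0,0],[0.0916,-0.0019,0.0012,0,-0.002,0,0]],
])

```text
clock: 10.48
tcp_pos: [0.4376, -0.1491, 0.0069]
orientation: [0.707, -0.001, 0.707, 0.001]
wrist_force: [-1.2, -0.5, 0.7]
finger_gap: 0.0855
```

Emit:
drive_tool([
  [[0,0,0,0,0,0,255],[0,0,0,0,0,0,255],[0,0,0,0,0,0,255],[0,0,0,0,0,0,255],[0,0,0,0,0,0,255]],
], squeeze=50)

```text
clock: 11.1
tcp_pos: [0.4385, -0.1492, 0.0086]
orientation: [0.708, -0.001, 0.707, 0.001]
wrist_force: [-2.2, 2.6, 8.6]
finger_gap: 0.0631
```

Run:
```python
from h import *
info();plan(.4648,.3378,.12,96.2)
```

```text
t 11.1 tcp [0.4385, -0.1492, 0.0086] psi 90.2 tilt 0.08 j [-0.5, 0.3, -0.58, 0.69, 0.0, -0.51] F [-2.2, 2.6, 8.6] gap 0.0631
shift [-0.1113, 0.4869, 0.0281] rot [-0.105, 0.001, 0.0] rows 8.0 0.6
```

Emit:
drive_tool([
  [[-0.06,0,0,0,0,0,255],[-0.1113,0.03,0.002,0,0,0,255],[-0.1113,0.09,0.006,-0.05,0,0,255],[-0.1113,0.15,0.01,-0.1,0,0,255],[-0.1113,0.21,0.013,-0.105,0,0,255]],
])

```text
clock: 11.72
tcp_pos: [0.4511, 0.0625, 0.1212]
orientation: [0.707, -0.038, 0.705, 0.038]
wrist_force: [0.6, -1.2, -0.3]
finger_gap: 0.0628
```

Run:
```python
from h import *
info();plan(.4656,.3379,.105,96.2)
```

```text
t 11.72 tcp [0.4511, 0.0625, 0.1212] psi 96.19 tilt 0.23 j [-0.04, 0.15, -0.45, 0.97, 0.0, -0.15] F [0.6, -1.2, -0.3] gap 0.0628
shift [0.0163, 0.2722, 0.044] rot [-0.0, 0.004, 0.0] rows 4.4 0.0
```

Emit:
drive_tool([
  [[0,0.062,0.01,0,0.004,0,255],[0,0.124,0.02,0,0.004,0,255],[0,0.18,0.03,0,0.004,0,255],[0,0.235,0.038,0,0.004,0,255],[0.01,0.2722,0.044,0,0.004,0,255]],
])

```text
clock: 12.35
tcp_pos: [0.4661, 0.341, 0.1127]
orientation: [0.707, -0.038, 0.705, 0.039]
wrist_force: [0.5, -1.0, 0.1]
finger_gap: 0.0628
```

```bash
python3 snap.py w11
python3 - <<'E'
from h import *
info();plan(.4656,.3379,.085,96.2)
E
```

```text
t 12.35 tcp [0.4661, 0.341, 0.1127] psi 96.3 tilt 0.18 j [0.49, 0.38, -0.16, 1.03, -0.0, 0.38] F [0.5, -1.0, 0.1] gap 0.0628
t 12.4 tcp [0.4657, 0.3441, 0.1109] psi 96.43 tilt 0.22 j [0.5, 0.38, -0.16, 1.03, 0.0, 0.38] F [1.3, 3.8, -1.5] gap 0.0628
shift [0.0259, -0.0063, -0.0008] rot [0.004, 0.002, -0.003] rows 0.4 0.0
```

View pics/w11.png

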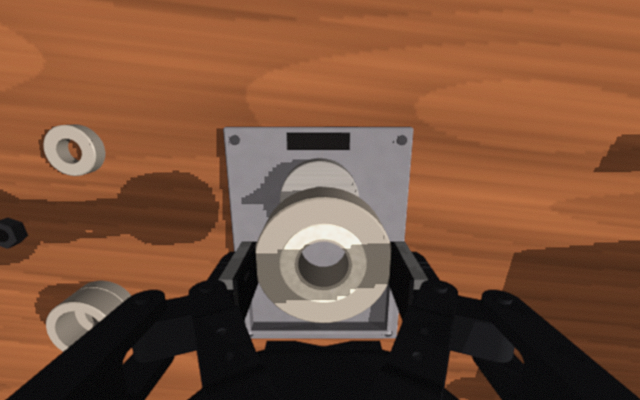

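Emit:
drive_tool([
  [[0.01,-0.0063,-0.0008,0.004,0.002,-0.003,255],[0.026,-0.0063,-0.0008,0.004,0.002,-0.003,255],[0.038,-0.0063,-0.0008,0.004,0.002,-0.003,255],[0.048,-0.0063,-0.0008,0.004,0.002,-0.003,255],[0.049,-0.0063,-0.0008,0.004,0.002,-0.003,255]],
])

```text
clock: 13.02
tcp_pos: [0.4652, 0.3371, 0.0608]
orientation: [0.705, -0.038, 0.707, 0.038]
wrist_force: [-1.0, -0.2, -1.4]
finger_gap: 0.0631
```

```bash
python3 snap.py w12 322 245 160 140 5
python3 - <<'E'
from h import *
info();plan(.4656,.3379,.035,96.2)
E
```

```text
t 13.03 tcp [0.4652, 0.3371, 0.0608] psi 96.15 tilt 0.1 j [0.49, 0.42, -0.24, 0.92, 0.0, 0.38] F [-1.0, -0.2, -1.4] gap 0.0631
pics/w12c.png 242 175 5.0
t 13.07 tcp [0.4655, 0.3374, 0.0614] psi 96.16 tilt 0.06 j [0.49, 0.42, -0.24, 0.92, 0.0, 0.38] F [-0.6, -0.7, -1.2] gap 0.0627
shift [0.0264, 0.0005, 0.0002] rot [-0.001, -0.001, -0.0] rows 0.4 0.0
```

View pics/w12c.png

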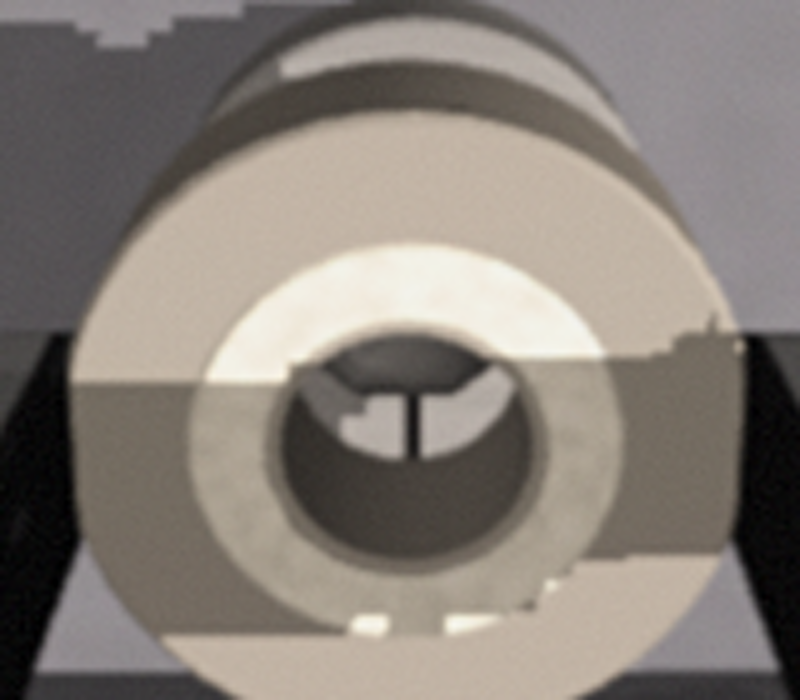

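Emit:
drive_tool([
  [[0.005,0.0005,0.0002,0,0,0,255],[0.01,0.0005,0.0002,0,0,0,255],[0.016,0.0005,0.0002,0,0,0,255],[0.022,0.0005,0.0002,0,0,0,255],[0.026,0.0005,0.0002,0,0,0,255]],
])

```text
clock: 13.7
tcp_pos: [0.4654, 0.3378, 0.0348]
orientation: [0.706, -0.038, 0.707, 0.038]
wrist_force: [0.5, -0.3, -1.4]
finger_gap: 0.0629
```

Emit:
drive_tool([
  [[0.002,0,0,0,0,0,255],[0.002,0,0,0,0,0,255],[0.002,0,0,0,0,0,0],[0.002,0,0,0,0,0,0],[0.0,0,0,0,0,0,0]],
])

```text
clock: 14.32
tcp_pos: [0.4654, 0.3378, 0.0349]
orientation: [0.706, -0.038, 0.707, 0.038]
wrist_force: [0.9, 0.1, 0.1]
finger_gap: 0.0853
```

Emit:
drive_tool([
  [[-0.03,0,0,0,0,0,0],[-0.06,0,0,0,0,0,0],[-0.08,0,0,0,0,0,0],[-0.08,0,0,0,0,0,0],[-0.08,0,0,0,0,0,0]],
])

```text
clock: 14.95
tcp_pos: [0.4651, 0.3376, 0.1141]
orientation: [0.705, -0.038, 0.707, 0.038]
wrist_force: [-0.3, 0.3, -0.1]
finger_gap: 0.0851
```

```bash
python3 snap.py w13 322 215 160 140 5
python3 - <<'E'
from h import *
disc('w13',(322,250),.044,.033)
info();plan(.605,-.128,.10,84)
E
```

```text
t 14.95 tcp [0.4651, 0.3376, 0.1141] psi 96.17 tilt 0.14 j [0.49, 0.37, -0.16, 1.04, 0.0, 0.38] F [-0.3, 0.3, -0.1] gap 0.0851
pics/w13c.png 242 145 5.0
disc [0.4861 0.3449 0.0962] rms mm 16.62 n 17
t 15.0 tcp [0.4648, 0.3375, 0.1137] psi 96.16 tilt 0.19 j [0.49, 0.37, -0.16, 1.04, 0.0, 0.38] F [0.2, -0.1, -0.6] gap 0.0855
shift [0.0138, -0.4778, 0.0895] rot [0.212, -0.003, 0.001] rows 7.8 1.1
```

View pics/w13c.png

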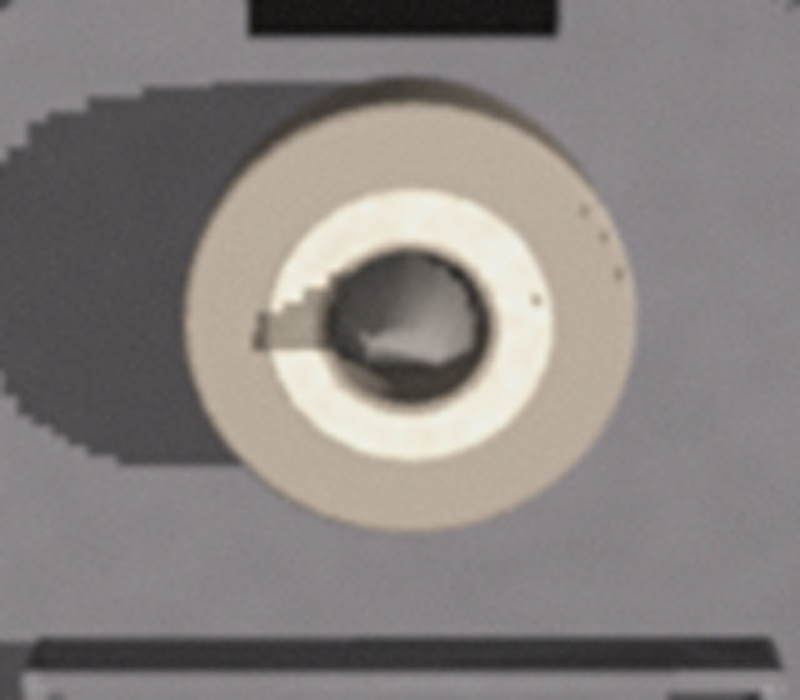

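Emit:
drive_tool([
  [[0.013,-0.06,0.011,0.05,0,0,0],[0.013,-0.12,0.022,0.1,0,0,0],[0.013,-0.18,0.034,0.15,0,0,0],[0.013,-0.24,0.045,0.2,0,0,0],[0.013,-0.3,0.056,0.212,0,0,0]],
])

```text
clock: 15.62
tcp_pos: [0.5522, 0.0434, 0.0995]
orientation: [0.704, 0.037, 0.708, -0.038]
wrist_force: [0.9, 1.1, 0.8]
finger_gap: 0.0855
```

Run:
```python
from h import *
info();plan(.605,-.128,.10,84)
```

```text
t 15.62 tcp [0.5522, 0.0434, 0.0995] psi 83.99 tilt 0.29 j [-0.07, 0.35, -0.23, 0.99, -0.0, 0.04] F [0.9, 1.1, 0.8] gap 0.0855
shift [-0.0006, -0.1649, 0.0705] rot [-0.0, -0.005, 0.001] rows 2.9 0.0
```

Emit:
drive_tool([
  [[0,-0.056,0.024,0,-0.005,0,0],[0,-0.112,0.048,0,-0.005,0,0],[0,-0.1649,0.0705,0,-0.005,0,0],[0,-0.1649,0.0705,0,-0.005,0,0],[0,-0.1649,0.0705,0,-0.005,0,0]],
])

```text
clock: 16.25
tcp_pos: [0.6039, -0.1278, 0.098]
orientation: [0.705, 0.037, 0.707, -0.037]
wrist_force: [0.3, -0.5, -0.6]
finger_gap: 0.0856
```

```bash
python3 snap.py w14 322 205 160 190 4
python3 - <<'E'
from h import *
info();
E
```

```text
t 16.25 tcp [0.6039, -0.1278, 0.098] psi 83.94 tilt 0.16 j [-0.34, 0.46, -0.07, 1.04, -0.0, -0.23] F [0.3, -0.5, -0.6] gap 0.0856
pics/w14c.png 242 110 4.0
t 16.3 tcp [0.6039, -0.127, 0.0983] psi 84.01 tilt 0.14 j [-0.34, 0.46, -0.07, 1.04, -0.0, -0.23] F [-0.4, 0.7, -0.2] gap 0.0855
```

View pics/w14c.png

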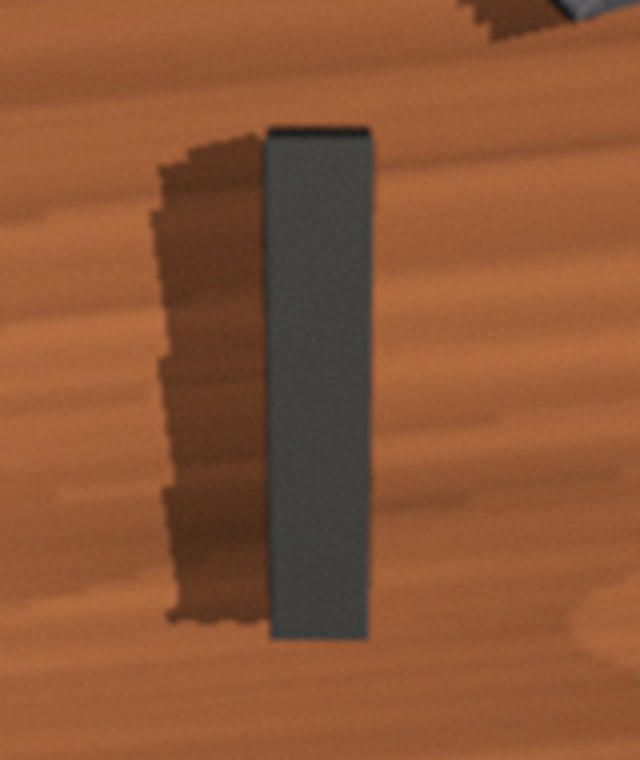

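Run:
```python
from h import *
c=cam('wrist',loadst('w14'))
P=back(c,unz([(264,138),(372,137),(369,638),(271,638)],242,110,4),.020)
print([np.linalg.norm(P[i]-P[i-1]).round(4) for i in range(4)])
t,th=rig([(-.05,-.01),(-.05,.01),(.05,.01),(.05,-.01)],P)
plan(*t[:2],.0135,np.degrees(th)+90)
```

```text
[np.float64(0.0991), np.float64(0.0192), np.float64(0.0992), np.float64(0.0196)]
pose [ 0.6066 -0.1291] -5.91 res mm [[0.5, 0.4], [0.3, -0.5], [-0.4, -0.2], [-0.4, 0.3]]
shift [0.0848, -0.0017, 0.0031] rot [-0.001, -0.002, 0.001] rows 1.4 0.0
```

Emit:
drive_tool([
  [[0.03,-0.0017,0.0031,0,-0.002,0,80],[0.06,-0.0017,0.0031,0,-0.002,0,80],[0.08,-0.0017,0.0031,0,-0.002,0,80],[0.0848,-0.0017,0.0031,0,-0.002,0,80],[0.0848,-0.0017,0.0031,0,-0.002,0,80]],
])

```text
clock: 16.92
tcp_pos: [0.6065, -0.1279, 0.0137]
orientation: [0.706, 0.036, 0.706, -0.037]
wrist_force: [0.4, -0.2, -1.1]
finger_gap: 0.059
```

Emit:
drive_tool([
  [[0,0,0,0,0,0,255],[0,0,0,0,0,0,255],[0,0,0,0,0,0,255],[0,0,0,0,0,0,255],[0,0,0,0,0,0,255]],
], squeeze=50)

```text
clock: 17.55
tcp_pos: [0.6073, -0.1282, 0.015]
orientation: [0.707, 0.036, 0.706, -0.037]
wrist_force: [-0.9, 1.0, 5.4]
finger_gap: 0.0178
```

```bash
python3 snap.py w15;python3 - <<'E'
from h import *
info()
print('trough', np.array([.4648,.3378])+.1*np.array([np.cos(.1084),np.sin(.1084)]))
plan(.5642,.3486,.10,186.2)
E
```

```text
t 17.55 tcp [0.6073, -0.1282, 0.015] psi 84.09 tilt 0.08 j [-0.34, 0.54, -0.16, 0.87, -0.0, -0.23] F [-0.9, 1.0, 5.4] gap 0.0178
t 17.6 tcp [0.6073, -0.1282, 0.015] psi 84.1 tilt 0.08 j [-0.34, 0.54, -0.16, 0.87, -0.0, -0.23] F [-0.6, 1.2, 6.4] gap 0.0177
trough [0.56421305 0.34861878]
shift [-0.0855, 0.4697, -0.0918] rot [1.36, 0.002, -0.0] rows 7.8 7.3
```

View pics/w15.png

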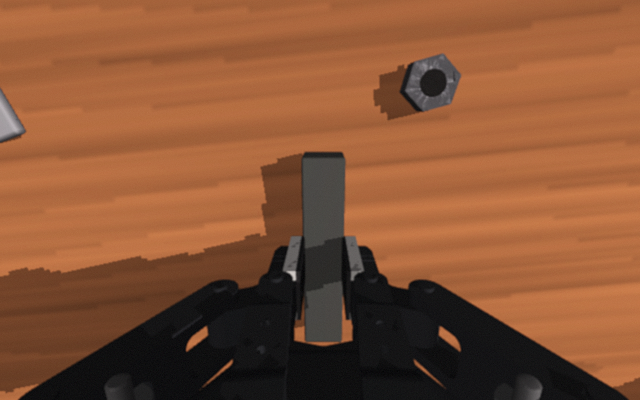

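Emit:
drive_tool([
  [[-0.05,0,0,0,0,0,255],[-0.0855,0.04,-0.008,0.17,0,0,255],[-0.0855,0.095,-0.018,0.34,0,0,255],[-0.0855,0.15,-0.03,0.51,0,0,255],[-0.0855,0.21,-0.042,0.68,0,0,255]],
])

```text
clock: 18.23
tcp_pos: [0.5867, 0.0863, 0.1004]
orientation: [0.653, 0.272, 0.652, -0.272]
wrist_force: [1.1, 0.3, -1.5]
finger_gap: 0.0179
```

Run:
```python
from h import *
info()
plan(.5642,.3486,.09,186.2)
```

```text
t 18.23 tcp [0.5867, 0.0863, 0.1004] psi 44.74 tilt 0.1 j [0.01, 0.41, -0.14, 1.02, -0.0, 0.8] F [1.1, 0.3, -1.5] gap 0.0179
shift [0.0101, 0.1686, -0.2022] rot [0.673, 0.001, -0.001] rows 4.2 3.6
```

Emit:
drive_tool([
  [[0,0.04,-0.048,0.17,0,0,255],[0,0.08,-0.096,0.34,0,0,255],[0,0.12,-0.144,0.51,0,0,255],[0,0.16,-0.19,0.673,0,0,255],[0,0.1686,-0.2022,0.673,0,0,255]],
])

```text
clock: 18.85
tcp_pos: [0.5632, 0.3523, 0.0997]
orientation: [0.528, 0.472, 0.527, -0.471]
wrist_force: [0.5, -0.3, -1.8]
finger_gap: 0.0183
```

```bash
python3 snap.py w16
python3 - <<'E'
from h import *
info()
plan(.5642,.3486,.0245,6.2)
E
```

```text
t 18.85 tcp [0.5632, 0.3523, 0.0997] psi 6.39 tilt 0.09 j [0.44, 0.54, 0.07, 1.1, -0.0, 1.9] F [0.5, -0.3, -1.8] gap 0.0183
t 18.9 tcp [0.5628, 0.3526, 0.0996] psi 6.49 tilt 0.07 j [0.44, 0.54, 0.07, 1.1, -0.0, 1.9] F [-0.1, 1.5, -0.3] gap 0.018
shift [0.0751, 0.0008, 0.0041] rot [0.005, -0.0, -0.001] rows 1.2 0.0
```

View pics/w16.png

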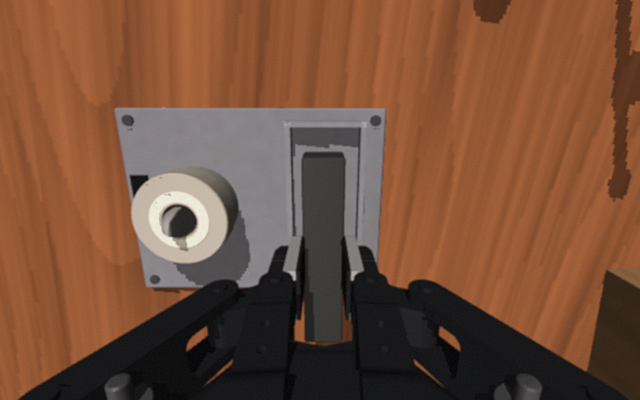

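Emit:
drive_tool([
  [[0.03,0.0008,0.0041,0.005,0,0,255],[0.055,0.0008,0.0041,0.005,0,0,255],[0.068,0.0008,0.0041,0.005,0,0,255],[0.0745,0.0008,0.0041,0.005,0,0,255],[0.0745,0.0008,0.0041,0.005,0,0,255]],
])

```text
clock: 19.52
tcp_pos: [0.5646, 0.3481, 0.0253]
orientation: [0.526, 0.473, 0.526, -0.472]
wrist_force: [0.2, 0.8, 0.3]
finger_gap: 0.018
```

Emit:
drive_tool([
  [[0,0,0,0,0,0,255],[0,0,0,0,0,0,140],[0,0,0,0,0,0,140],[0,0,0,0,0,0,140],[-0.03,0,0,0,0,0,140]],
])

```text
clock: 20.15
tcp_pos: [0.5624, 0.3472, 0.053]
orientation: [0.526, 0.471, 0.527, -0.474]
wrist_force: [0.0, -0.4, 0.2]
finger_gap: 0.0385
```

Emit:
drive_tool([
  [[-0.06,0,0,0,0,0,80],[-0.08,0,0,0,0,0,0],[-0.08,0,0,0,0,0,0],[-0.08,0,0,0,0,0,0],[-0.08,0,0,0,0,0,0]],
])

```text
clock: 20.78
tcp_pos: [0.5616, 0.3469, 0.1309]
orientation: [0.525, 0.47, 0.527, -0.475]
wrist_force: [-0.4, -0.1, -1.4]
finger_gap: 0.0852
```

```bash
python3 snap.py w17
python3 - <<'E'
from h import *
info()
plan(.454,-.0125,.10,96)
E
```

```text
t 20.77 tcp [0.5616, 0.3469, 0.1309] psi 6.17 tilt 0.45 j [0.43, 0.53, 0.12, 1.17, -0.0, 1.89] F [-0.4, -0.1, -1.4] gap 0.0852
t 20.82 tcp [0.5617, 0.3469, 0.1311] psi 6.17 tilt 0.43 j [0.43, 0.53, 0.12, 1.17, -0.0, 1.89] F [0.0, -0.0, -0.1] gap 0.0853
shift [0.0331, -0.1455, 0.3457] rot [-1.568, -0.003, 0.008] rows 6.0 8.4
```

View pics/w17.png

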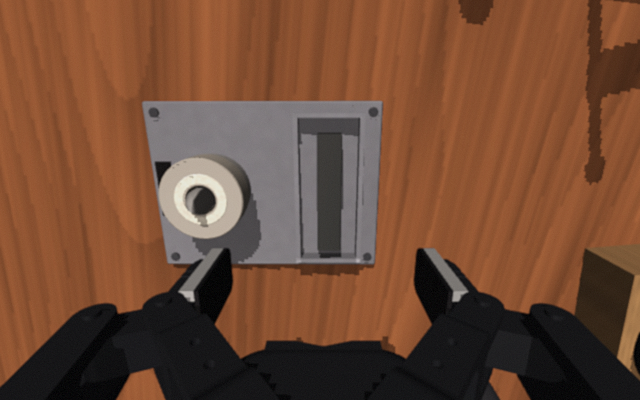

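Emit:
drive_tool([
  [[0.0,-0.023,0.056,-0.18,0,0,0],[0.01,-0.046,0.11,-0.36,0,0,0],[0.015,-0.07,0.165,-0.54,0,0,0],[0.02,-0.093,0.22,-0.72,0,0,0],[0.025,-0.116,0.275,-0.9,-0.001,0.004,0]],
])

```text
clock: 21.45
tcp_pos: [0.4769, 0.0653, 0.1074]
orientation: [0.677, 0.2, 0.679, -0.202]
wrist_force: [1.2, -1.4, 0.9]
finger_gap: 0.0854
```

Run:
```python
from h import *
info()
plan(.454,-.0125,.10,96)
```

```text
t 21.45 tcp [0.4769, 0.0653, 0.1074] psi 56.94 tilt 0.28 j [-0.03, 0.21, -0.4, 0.96, -0.0, 0.55] F [1.2, -1.4, 0.9] gap 0.0854
shift [0.0077, -0.0776, 0.0233] rot [-0.682, -0.004, 0.003] rows 1.3 3.7
```

Emit:
drive_tool([
  [[0.0077,-0.04,0.012,-0.18,-0.001,0,0],[0.0077,-0.0776,0.0233,-0.36,-0.002,0,0],[0.0077,-0.0776,0.0233,-0.54,-0.004,0.003,0],[0.0077,-0.0776,0.0233,-0.682,-0.004,0.003,0],[0.0077,-0.0776,0.0233,-0.682,-0.004,0.003,0]],
])

```text
clock: 22.08
tcp_pos: [0.4535, -0.0126, 0.0994]
orientation: [0.706, -0.036, 0.706, 0.036]
wrist_force: [0.2, 0.4, -0.0]
finger_gap: 0.0854
```

```bash
python3 snap.py w18 322 215 160 140 5
python3 - <<'E'
from h import *
disc('w18',(310,240),.014,.023)
info()
E
```

```text
t 22.07 tcp [0.4535, -0.0126, 0.0994] psi 95.9 tilt 0.05 j [-0.2, 0.17, -0.48, 0.92, -0.0, -0.31] F [0.2, 0.4, -0.0] gap 0.0854
pics/w18c.png 242 145 5.0
disc [ 0.3375 -0.0274  0.0796] rms mm 9.1 n 19
t 22.12 tcp [0.4536, -0.0125, 0.0994] psi 95.86 tilt 0.05 j [-0.2, 0.17, -0.48, 0.92, -0.0, -0.31] F [0.4, 0.4, 0.3] gap 0.0854
```

View pics/w18c.png

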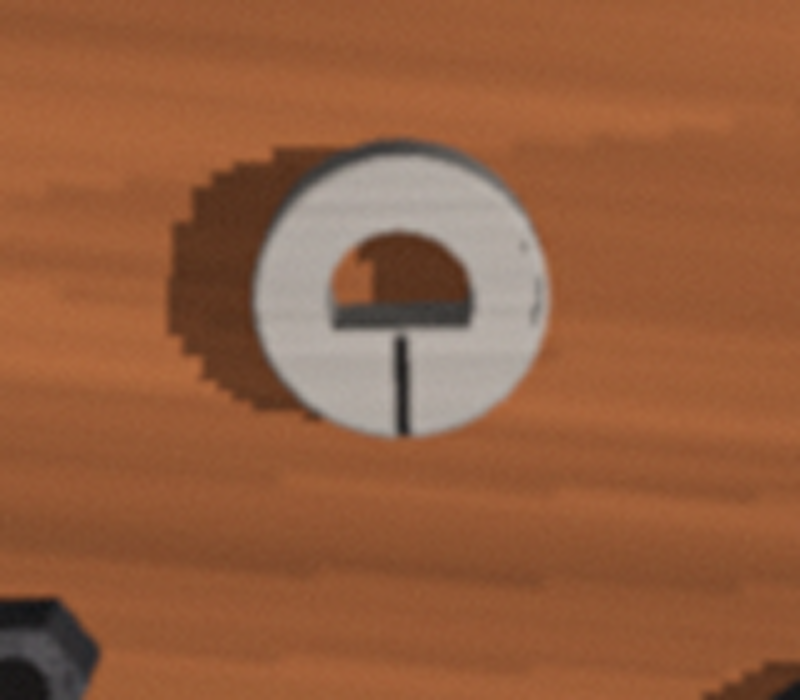

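Run:
```python
from h import *
f=disc('w18',(242+290/5,145+300/5),.014,.023)
c=cam('wrist',loadst('w18'))
L=[(253,295),(549,290),(402,437),(300,398),(505,398),(520,210),(285,210),(400,153)]
P=back(c,unz(L,242,145,5),.014)[:,:2]
f=least_squares(lambda q:np.hypot(P[:,0]-q[0],P[:,1]-q[1])-q[2],[.454,-.0125,.023]);print(f.x.round(4),(f.fun*1e3).round(1))
f=f.x
P=back(c,unz([(401,336),(404,436),(333,328),(470,327)],242,145,5),.014)[:,:2]
d=P[1]-P[0]; print('line ang',np.degrees(np.arctan2(d[1],d[0])), 'from ctr',np.degrees(np.arctan2(*(P[1]-f[:2])[::-1])))
d=P[3]-P[2]; print('flat ang-90', np.degrees(np.arctan2(d[1],d[0]))-90)
plan(f[0],f[1],.006,97)
```

```text
disc [ 0.4543 -0.013   0.0227] rms mm 0.25 n 32
[ 0.4543 -0.013   0.023 ] [ 0.1 -0.2  0.  -0.   0.1  0.  -0.2  0.2]
line ang 7.4826932062684 from ctr 6.739694506810185
flat ang-90 6.365973945526278
shift [0.0934, -0.0005, 0.0008] rot [-0.02, -0.001, 0.0] rows 1.5 0.1
```

Emit:
drive_tool([
  [[0.03,-0.0005,0.0008,-0.016,-0.001,0,60],[0.06,-0.0005,0.0008,-0.016,-0.001,0,60],[0.085,-0.0005,0.0008,-0.016,-0.001,0,60],[0.0934,-0.0005,0.0008,-0.016,-0.001,0,60],[0.0934,-0.0005,0.0008,-0.016,-0.001,0,60]],
])

```text
clock: 22.75
tcp_pos: [0.454, -0.0127, 0.0058]
orientation: [0.706, -0.041, 0.706, 0.042]
wrist_force: [0.7, -0.2, 0.2]
finger_gap: 0.0651
```

Emit:
drive_tool([
  [[0,0,0,0,0,0,255],[0,0,0,0,0,0,255],[0,0,0,0,0,0,255],[0,0,0,0,0,0,255],[0,0,0,0,0,0,255]],
], squeeze=60)

```text
clock: 23.38
tcp_pos: [0.455, -0.0128, 0.0072]
orientation: [0.706, -0.042, 0.705, 0.041]
wrist_force: [-1.4, 1.6, 5.2]
finger_gap: 0.0431
```

Run:
```python
from h import *
info()
plan(.44,-.343,.15,103.3)
```

```text
t 23.38 tcp [0.455, -0.0128, 0.0072] psi 96.72 tilt 0.08 j [-0.2, 0.29, -0.6, 0.68, -0.0, -0.32] F [-1.4, 1.6, 5.2] gap 0.0431
shift [-0.1427, -0.3262, -0.0533] rot [-0.115, 0.001, 0.001] rows 5.8 0.6
```

Run:
```python
from h import *
plan(.542,-.329,.14,103.3)
```

```text
shift [-0.1325, -0.3243, 0.0496] rot [-0.115, 0.001, 0.001] rows 5.7 0.6
```

Emit:
drive_tool([
  [[-0.05,0,0,0,0,0,255],[-0.09,-0.045,0.006,-0.05,0,0,255],[-0.11,-0.1,0.015,-0.115,0,0,255],[-0.1325,-0.155,0.025,-0.115,0,0,255],[-0.1325,-0.21,0.035,-0.115,0,0,255]],
])

```text
clock: 24.0
tcp_pos: [0.516, -0.2198, 0.1431]
orientation: [0.704, -0.083, 0.7, 0.081]
wrist_force: [0.4, 0.3, -1.7]
finger_gap: 0.0429
```

Emit:
drive_tool([
  [[0,-0.05,0.008,0,0,0,255],[0,-0.08,0.012,0,0,0,255],[0,-0.08,0.012,0,0,0,255],[0,-0.08,0.012,0,0,0,255],[0,-0.08,0.012,0,0,0,255]],
])

```text
clock: 24.62
tcp_pos: [0.5458, -0.2937, 0.1437]
orientation: [0.704, -0.083, 0.7, 0.081]
wrist_force: [-0.5, 0.6, -1.4]
finger_gap: 0.0431
```

```bash
python3 snap.py w19
python3 - <<'E'
from h import *
info()
E
```

```text
t 24.62 tcp [0.5458, -0.2937, 0.1437] psi 103.36 tilt 0.37 j [-0.62, 0.43, 0.0, 1.13, 0.0, -0.86] F [-0.5, 0.6, -1.4] gap 0.0431
t 24.68 tcp [0.5459, -0.2937, 0.1438] psi 103.36 tilt 0.39 j [-0.62, 0.43, 0.0, 1.13, 0.0, -0.86] F [-0.4, -0.5, -0.5] gap 0.0426
```

View pics/w19.png

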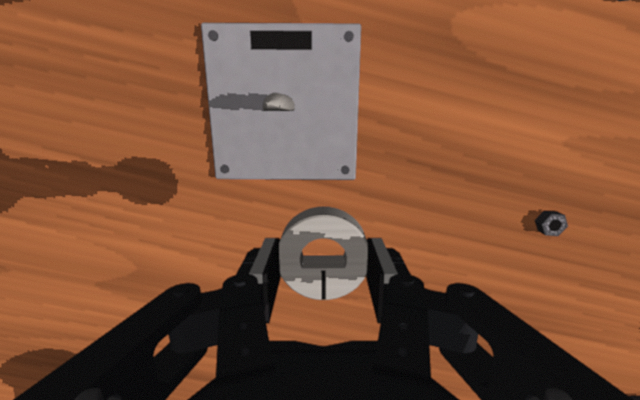

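Run:
```python
from h import *
im=np.load('w19.npy'); crop(im,280,102,170,170,4,'pics/w19z.png')
```

```text
pics/w19z.png 195 17 4
```

View pics/w19z.png

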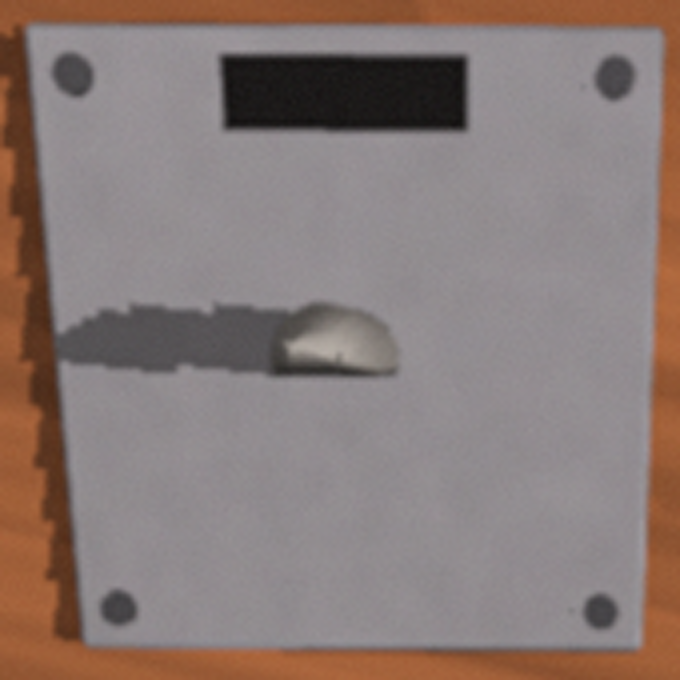

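Run:
```python
from h import *
st=loadst('w19'); c=cam('wrist',st)
P=back(c,unz([(25,24),(663,30),(640,649),(85,648)],195,17,4),.008)
t,th=rig([(-.065,-.065),(-.065,.065),(.065,.065),(.065,-.065)],P)
def sp(t,th):
    for r,z in [(.01,.008),(.01,.048),(.005,.058)]:
        a=np.linspace(0,2*np.pi,9)[:-1]; x=np.minimum(r*np.cos(a),.003 if r>.006 else .0015)
        X=np.c_[t[0]+x*np.cos(th)-r*np.sin(a)*np.sin(th),t[1]+x*np.sin(th)+r*np.sin(a)*np.cos(th),np.full(8,z)]
        print(z,((proj(c,X)-[195,17])*4+1.5).round(0).tolist())
sp(t,th)
tt=t+.0007*np.array([np.cos(th),np.sin(th)])
plan(*tt,.085,90+np.degrees(th))
```

```text
pose [ 0.4843 -0.3439] 13.05 res mm [[0.4, 0.9], [1.2, -0.4], [-0.9, -1.1], [-0.7, 0.7]]
0.008 [[354.0, 373.0], [387.0, 374.0], [400.0, 359.0], [386.0, 325.0], [352.0, 310.0], [320.0, 325.0], [307.0, 359.0], [322.0, 373.0]]
0.048 [[327.0, 377.0], [365.0, 377.0], [380.0, 360.0], [363.0, 320.0], [324.0, 303.0], [286.0, 320.0], [272.0, 360.0], [289.0, 377.0]]
0.058 [[318.0, 369.0], [338.0, 369.0], [346.0, 361.0], [337.0, 340.0], [316.0, 331.0], [297.0, 339.0], [289.0, 360.0], [298.0, 369.0]]
shift [0.0586, -0.0343, -0.0711] rot [0.005, 0.005, 0.004] rows 1.6 0.0
```

Emit:
drive_tool([
  [[0.0,-0.0343,-0.0711,0.005,0.005,0.004,255],[0.02,-0.0343,-0.0711,0.005,0.005,0.004,255],[0.05,-0.0343,-0.0711,0.005,0.005,0.004,255],[0.06,-0.0343,-0.0711,0.005,0.005,0.004,255],[0.06,-0.0343,-0.0711,0.005,0.005,0.004,255]],
])

```text
clock: 25.3
tcp_pos: [0.4849, -0.3428, 0.0833]
orientation: [0.702, -0.081, 0.703, 0.081]
wrist_force: [-0.5, 0.2, -1.5]
finger_gap: 0.0427
```

Run:
```python
from h import *
info()
plan(.485,-.3437,.057,103.05)
```

```text
t 25.3 tcp [0.4849, -0.3428, 0.0833] psi 103.13 tilt 0.05 j [-0.75, 0.43, -0.15, 0.99, 0.0, -0.98] F [-0.5, 0.2, -1.5] gap 0.0427
shift [0.0263, -0.001, -0.0001] rot [0.001, -0.0, -0.001] rows 0.4 0.0
```

Emit:
drive_tool([
  [[0.008,-0.001,0,0.001,0,0,255],[0.016,-0.001,0,0.001,0,0,255],[0.022,-0.001,0,0.001,0,0,255],[0.028,-0.001,0,0.001,0,0,255],[0.03,-0.001,0,0.001,0,0,255]],
])

```text
clock: 25.92
tcp_pos: [0.4848, -0.3435, 0.0527]
orientation: [0.702, -0.08, 0.703, 0.081]
wrist_force: [-0.7, 0.4, -0.8]
finger_gap: 0.0426
```

```bash
python3 snap.py w20 322 245 160 140 5
python3 - <<'E'
from h import *
info()
plan(.485,-.3437,.016,103.05)
E
```

```text
t 25.93 tcp [0.4848, -0.3435, 0.0527] psi 103.07 tilt 0.11 j [-0.75, 0.46, -0.19, 0.92, 0.0, -0.98] F [-0.7, 0.4, -0.8] gap 0.0426
pics/w20c.png 242 175 5.0
t 25.98 tcp [0.4848, -0.3435, 0.0527] psi 103.07 tilt 0.1 j [-0.75, 0.46, -0.19, 0.92, 0.0, -0.98] F [-0.1, -0.1, -1.3] gap 0.0425
shift [0.0367, -0.0003, 0.0002] rot [0.0, -0.001, -0.002] rows 0.6 0.0
```

View pics/w20c.png

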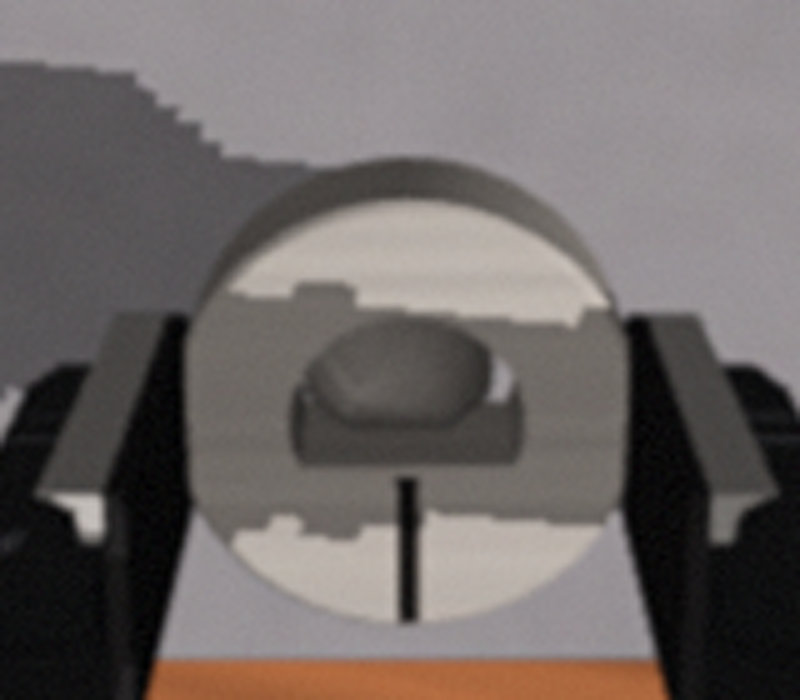

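Emit:
drive_tool([
  [[0.003,-0.001,0.0002,0,0,0,255],[0.009,-0.001,0.0002,0,0,0,255],[0.015,-0.001,0.0002,0,0,0,255],[0.02,-0.001,0.0002,0,0,0,255],[0.024,-0.001,0.0002,0,0,0,255]],
])

```text
clock: 26.6
tcp_pos: [0.4851, -0.3443, 0.0282]
orientation: [0.702, -0.08, 0.703, 0.081]
wrist_force: [-0.1, 0.3, -1.5]
finger_gap: 0.0427
```

Run:
```python
from h import *
info()
```

```text
t 26.6 tcp [0.4851, -0.3443, 0.0282] psi 103.07 tilt 0.13 j [-0.75, 0.49, -0.22, 0.87, 0.0, -0.98] F [-0.1, 0.3, -1.5] gap 0.0427
```

No load, sliding freely. Down to just above seat, release.

Emit:
drive_tool([
  [[0.005,0,0,0,0,0,255],[0.009,0,0,0,0,0,255],[0.012,0,0,0,0,0,255],[0.0125,0,0,0,0,0,255],[0.0125,0,0,0,0,0,255]],
])

```text
clock: 27.22
tcp_pos: [0.4851, -0.3443, 0.0158]
orientation: [0.702, -0.08, 0.703, 0.081]
wrist_force: [0.2, 0.8, -0.9]
finger_gap: 0.0426
```

Emit:
drive_tool([
  [[0,0,0,0,0,0,0],[0,0,0,0,0,0,0],[0,0,0,0,0,0,0],[-0.03,0,0,0,0,0,0],[-0.07,0,0,0,0,0,0]],
])

```text
clock: 27.85
tcp_pos: [0.4844, -0.3437, 0.0855]
orientation: [0.701, -0.079, 0.704, 0.082]
wrist_force: [1.4, -0.2, 0.8]
finger_gap: 0.0852
```

Emit:
drive_tool([
  [[-0.02,0,0,0,0,0,0],[-0.03,0,0,0,0,0,0],[-0.03,0,0,0,0,0,0],[-0.03,0,0,0,0,0,0],[-0.03,0,0,0,0,0,0]],
])

```text
clock: 28.48
tcp_pos: [0.4839, -0.3433, 0.1142]
orientation: [0.701, -0.079, 0.704, 0.082]
wrist_force: [0.1, 0.3, 0.0]
finger_gap: 0.0858
```

```bash
python3 snap.py w21 322 205 160 140 5
python3 - <<'E'
from h import *
info()
plan(.60,.146,.13,100)
E
```

```text
t 28.48 tcp [0.4839, -0.3433, 0.1142] psi 103.06 tilt 0.4 j [-0.75, 0.41, -0.1, 1.06, 0.0, -0.98] F [0.1, 0.3, 0.0] gap 0.0858
pics/w21c.png 242 135 5.0
t 28.52 tcp [0.484, -0.3434, 0.1144] psi 103.07 tilt 0.39 j [-0.75, 0.41, -0.1, 1.06, 0.0, -0.98] F [0.7, -0.3, 1.2] gap 0.0854
shift [-0.0139, 0.4505, 0.2236] rot [0.054, -0.004, -0.006] rows 8.1 0.3
```

View pics/w21c.png

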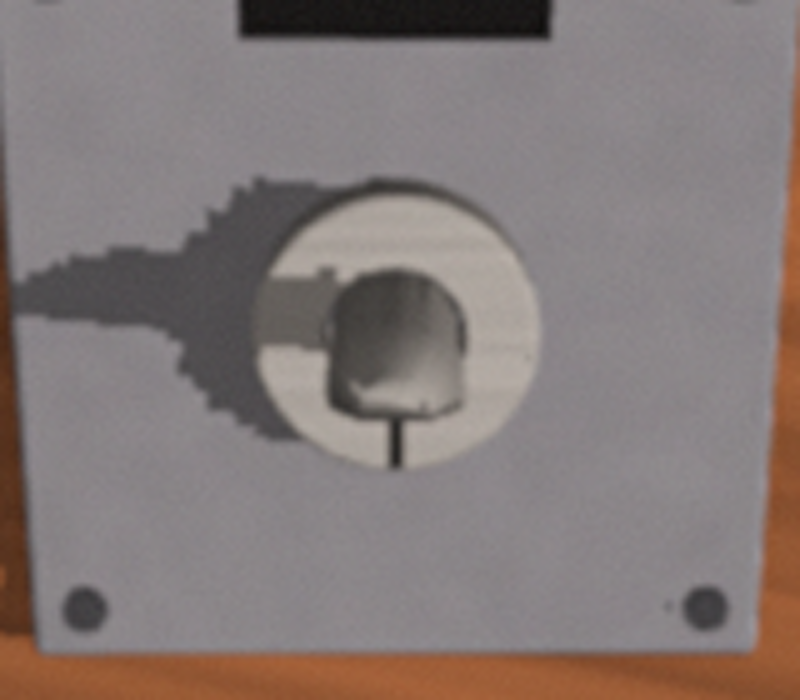

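Emit:
drive_tool([
  [[-0.013,0.056,0.027,0.054,-0.002,-0.003,0],[-0.013,0.11,0.054,0.054,-0.004,-0.006,0],[-0.013,0.165,0.082,0.054,-0.004,-0.006,0],[-0.013,0.22,0.109,0.054,-0.004,-0.006,0],[-0.013,0.275,0.136,0.054,-0.004,-0.006,0]],
])

```text
clock: 29.15
tcp_pos: [0.5545, -0.0429, 0.1281]
orientation: [0.704, -0.061, 0.704, 0.061]
wrist_force: [1.2, -0.7, -0.5]
finger_gap: 0.0849
```

Run:
```python
from h import *
info()
plan(.60,.146,.12,100)
```

```text
t 29.15 tcp [0.5545, -0.0429, 0.1281] psi 99.96 tilt 0.02 j [-0.22, 0.33, -0.19, 1.05, -0.0, -0.4] F [1.2, -0.7, -0.5] gap 0.0849
shift [0.0081, 0.1782, 0.0775] rot [-0.001, 0.0, 0.0] rows 3.1 0.0
```

Emit:
drive_tool([
  [[0.004,0.056,0.024,0,0,0,0],[0.008,0.11,0.048,0,0,0,0],[0.008,0.165,0.072,0,0,0,0],[0.008,0.1782,0.0775,0,0,0,0],[0.008,0.1782,0.0775,0,0,0,0]],
])

```text
clock: 29.78
tcp_pos: [0.5996, 0.1467, 0.1194]
orientation: [0.704, -0.062, 0.705, 0.062]
wrist_force: [-0.4, -1.5, 0.9]
finger_gap: 0.0852
```

```bash
python3 snap.py w22 322 205 160 140 5
python3 - <<'E'
from h import *
info()
for p in [(322-25,210),(345,210),(300,220)]: disc('w22',p,.034,.029)
E
```

```text
t 29.77 tcp [0.5996, 0.1467, 0.1194] psi 100.07 tilt 0.07 j [0.11, 0.45, -0.04, 1.09, -0.0, -0.07] F [-0.4, -1.5, 0.9] gap 0.0852
pics/w22c.png 242 135 5.0
t 29.82 tcp [0.5995, 0.1455, 0.1195] psi 99.97 tilt 0.09 j [0.11, 0.45, -0.04, 1.09, -0.0, -0.07] F [-0.3, -1.1, 0.2] gap 0.0853
disc [0.6007 0.1471 0.0287] rms mm 0.69 n 37
disc [0.6007 0.1471 0.0287] rms mm 0.69 n 37
disc [0.6007 0.1471 0.0287] rms mm 0.69 n 37
```

View pics/w22c.png

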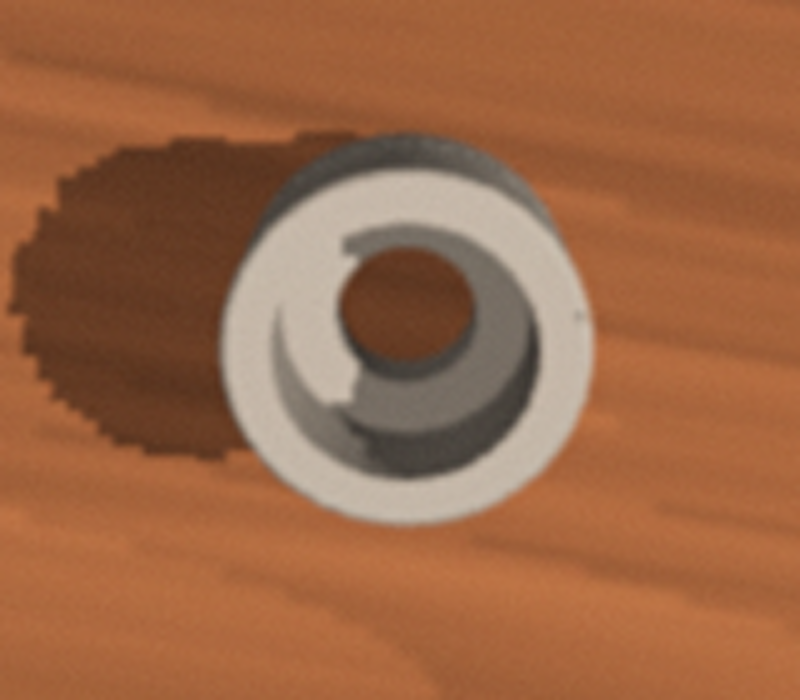

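Run:
```python
from h import *
c=cam('wrist',loadst('w22'))
L=[(221,340),(594,340),(408,524),(408,168),(283,475),(530,475),(560,230),(262,230)]
P=back(c,unz(L,242,135,5),.034)[:,:2]
f=least_squares(lambda q:np.hypot(P[:,0]-q[0],P[:,1]-q[1])-q[2],[.6,.146,.029]);print(f.x.round(4),(f.fun*1e3).round(1))
plan(f.x[0],f.x[1],.014,100)
```

```text
[0.6003 0.1473 0.029 ] [ 0.  -0.2  0.4 -0.6 -0.1 -0.5  0.8  0.1]
shift [0.1055, 0.0018, 0.0012] rot [-0.0, -0.001, 0.001] rows 1.7 0.0
```

Emit:
drive_tool([
  [[0.035,0.0018,0.0012,0,0,0,0],[0.07,0.0018,0.0012,0,0,0,0],[0.098,0.0018,0.0012,0,0,0,0],[0.107,0.0018,0.0012,0,0,0,0],[0.107,0.0018,0.0012,0,0,0,0]],
])

```text
clock: 30.45
tcp_pos: [0.6001, 0.146, 0.0125]
orientation: [0.704, -0.061, 0.705, 0.06]
wrist_force: [1.4, 0.3, 0.2]
finger_gap: 0.0853
```

Emit:
drive_tool([
  [[0,0,0,0,0,0,255],[0,0,0,0,0,0,255],[0,0,0,0,0,0,255],[0,0,0,0,0,0,255],[0,0,0,0,0,0,255]],
], squeeze=50)

```text
clock: 31.08
tcp_pos: [0.6015, 0.1459, 0.0146]
orientation: [0.705, -0.061, 0.704, 0.06]
wrist_force: [-0.7, -2.1, 6.3]
finger_gap: 0.0561
```

Run:
```python
from h import *
info()
plan(.4843,-.3439,.14,103.05)
```

```text
t 31.07 tcp [0.6015, 0.1459, 0.0146] psi 99.86 tilt 0.13 j [0.11, 0.54, -0.17, 0.86, -0.0, -0.06] F [-0.7, -2.1, 6.3] gap 0.0561
shift [-0.1248, -0.4627, -0.1992] rot [-0.056, 0.001, 0.002] rows 8.3 0.3
```

Emit:
drive_tool([
  [[-0.05,0,0,0,0,0,255],[-0.1,-0.03,-0.013,-0.03,0,0,255],[-0.12,-0.085,-0.037,-0.056,0,0,255],[-0.1248,-0.14,-0.06,-0.056,0,0,255],[-0.1248,-0.195,-0.084,-0.056,0,0.002,255]],
])

```text
clock: 31.7
tcp_pos: [0.5523, -0.062, 0.1413]
orientation: [0.704, -0.081, 0.701, 0.08]
wrist_force: [0.9, -0.7, -2.0]
finger_gap: 0.0561
```

Run:
```python
from h import *
info()
plan(.4854,-.3444,.11,103.05)
```

```text
t 31.7 tcp [0.5523, -0.062, 0.1413] psi 103.13 tilt 0.24 j [-0.26, 0.32, -0.18, 1.08, 0.0, -0.49] F [0.9, -0.7, -2.0] gap 0.0561
shift [0.0311, -0.2598, -0.1294] rot [0.001, 0.004, 0.001] rows 4.7 0.0
```

Emit:
drive_tool([
  [[0.0,-0.055,-0.027,0,0.002,0,255],[0.005,-0.11,-0.055,0,0.004,0,255],[0.01,-0.165,-0.082,0,0.004,0,255],[0.015,-0.22,-0.109,0,0.004,0,255],[0.02,-0.2598,-0.1294,0,0.004,0,255]],
])

```text
clock: 32.33
tcp_pos: [0.4847, -0.3471, 0.1216]
orientation: [0.703, -0.081, 0.702, 0.079]
wrist_force: [1.2, 0.2, -1.2]
finger_gap: 0.0561
```

Run:
```python
from h import *
info()
plan(.4854,-.3444,.07,103.05)
```

```text
t 32.33 tcp [0.4847, -0.3471, 0.1216] psi 103.05 tilt 0.17 j [-0.76, 0.4, -0.1, 1.07, -0.0, -0.98] F [1.2, 0.2, -1.2] gap 0.0561
shift [0.0516, 0.0026, 0.0012] rot [-0.0, 0.001, 0.003] rows 0.8 0.0
```

Emit:
drive_tool([
  [[0.005,0.0026,0.0012,0,0.001,0.003,255],[0.025,0.0026,0.0012,0,0.001,0.003,255],[0.042,0.0026,0.0012,0,0.001,0.003,255],[0.05,0.0026,0.0012,0,0.001,0.003,255],[0.052,0.0026,0.0012,0,0.001,0.003,255]],
])

```text
clock: 32.95
tcp_pos: [0.4854, -0.3435, 0.0691]
orientation: [0.702, -0.08, 0.703, 0.081]
wrist_force: [0.9, 0.2, -1.4]
finger_gap: 0.0559
```

```bash
python3 snap.py w23 322 245 160 140 5
python3 - <<'E'
from h import *
info()
plan(.4854,-.3444,.038,103.05)
E
```

```text
t 32.95 tcp [0.4854, -0.3435, 0.0691] psi 103.1 tilt 0.08 j [-0.75, 0.45, -0.17, 0.96, -0.0, -0.98] F [0.9, 0.2, -1.4] gap 0.0559
pics/w23c.png 242 175 5.0
t 33.0 tcp [0.4855, -0.3439, 0.0694] psi 103.09 tilt 0.04 j [-0.75, 0.45, -0.17, 0.96, -0.0, -0.98] F [-0.5, 0.5, -1.2] gap 0.0562
shift [0.0314, -0.0005, -0.0002] rot [0.001, -0.0, -0.001] rows 0.5 0.0
```

View pics/w23c.png

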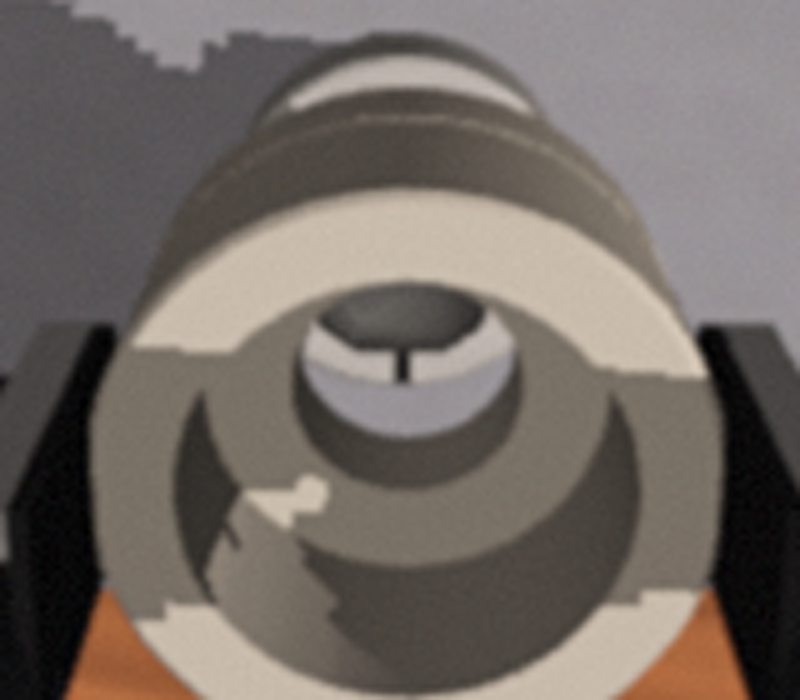

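Spindle tip (col ~400) is in line with the bore (col ~408). Descend.

Emit:
drive_tool([
  [[0.006,-0.0007,-0.0002,0,0,0,255],[0.013,-0.0007,-0.0002,0,0,0,255],[0.02,-0.0007,-0.0002,0,0,0,255],[0.027,-0.0007,-0.0002,0,0,0,255],[0.031,-0.0007,-0.0002,0,0,0,255]],
])

```text
clock: 33.62
tcp_pos: [0.4852, -0.3444, 0.0376]
orientation: [0.702, -0.08, 0.703, 0.081]
wrist_force: [-0.0, 0.4, -0.3]
finger_gap: 0.0558
```

Run:
```python
from h import *
info()
```

```text
t 33.62 tcp [0.4852, -0.3444, 0.0376] psi 103.09 tilt 0.09 j [-0.75, 0.48, -0.21, 0.89, -0.0, -0.98] F [-0.0, 0.4, -0.3] gap 0.0558
```

Emit:
drive_tool([
  [[0,0,0,0,0,0,0],[0,0,0,0,0,0,0],[0,0,0,0,0,0,0],[-0.03,0,0,0,0,0,0],[-0.08,0,0,0,0,0,0]],
])

```text
clock: 34.25
tcp_pos: [0.4841, -0.3434, 0.1168]
orientation: [0.701, -0.079, 0.704, 0.082]
wrist_force: [0.6, -0.5, 0.7]
finger_gap: 0.0856
```

Emit:
drive_tool([
  [[-0.02,0,0,0,0,0,0],[-0.03,0,0,0,0,0,0],[-0.03,0,0,0,0,0,0],[-0.03,0,0,0,0,0,0],[-0.03,0,0,0,0,0,0]],
])

```text
clock: 34.88
tcp_pos: [0.4837, -0.343, 0.1455]
orientation: [0.701, -0.078, 0.704, 0.083]
wrist_force: [0.1, -1.3, 1.3]
finger_gap: 0.0859
```

```bash
python3 snap.py w24 322 205 160 140 5
python3 - <<'E'
from h import *
info()
im=cams.read_camera('top'); crop(im,175,208,100,110,5,'pics/e_long.png'); cv2.imwrite('pics/e_top.png',im); np.save('etop.npy',im)
im=cams.read_camera('side'); crop(im,290,210,200,180,4,'pics/e_side.png')
E
```

```text
t 34.88 tcp [0.4837, -0.343, 0.1455] psi 103.08 tilt 0.46 j [-0.75, 0.39, -0.05, 1.13, -0.0, -0.98] F [0.1, -1.3, 1.3] gap 0.0859
pics/w24c.png 242 135 5.0
t 34.92 tcp [0.4838, -0.3431, 0.1457] psi 103.08 tilt 0.44 j [-0.75, 0.39, -0.05, 1.13, -0.0, -0.98] F [-0.7, 0.0, 0.1] gap 0.0852
pics/e_long.png 125 153 5
pics/e_side.png 190 120 4
```

View pics/w24c.png

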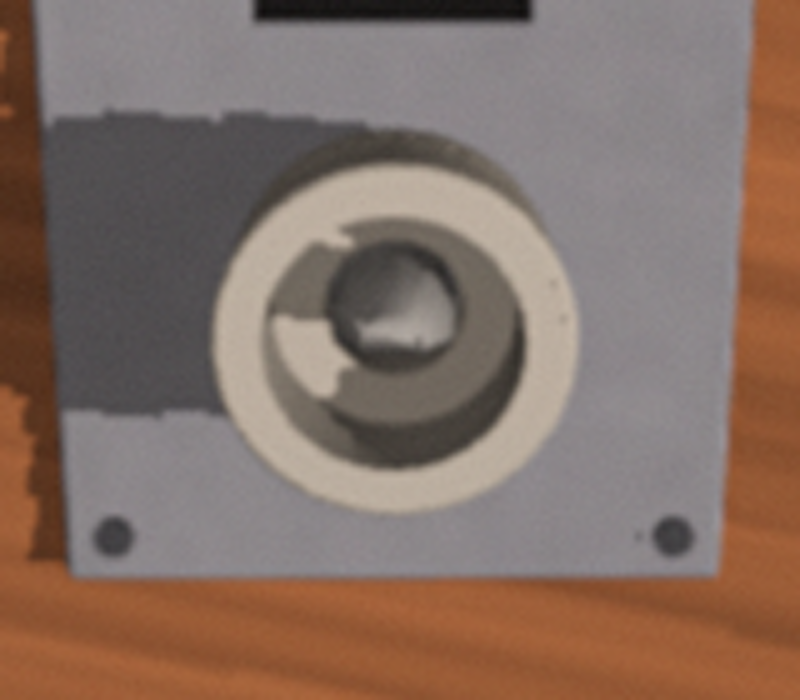

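View pics/e_long.png

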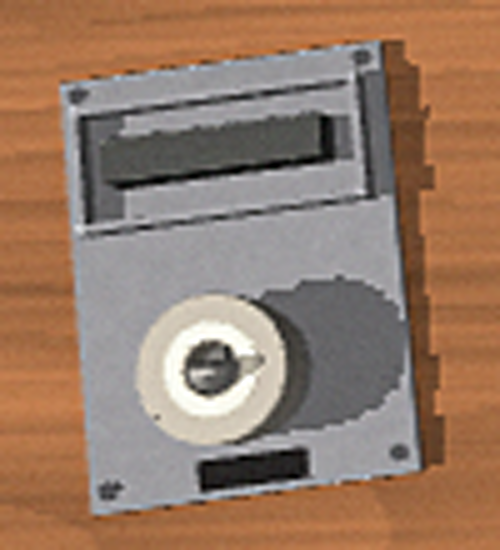

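View pics/e_side.png

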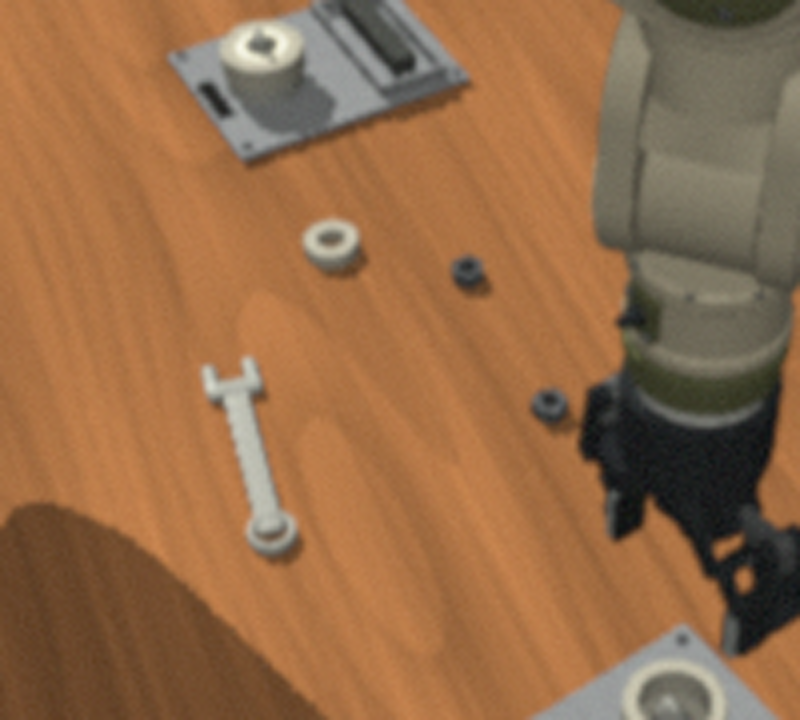

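View pics/e_top.png

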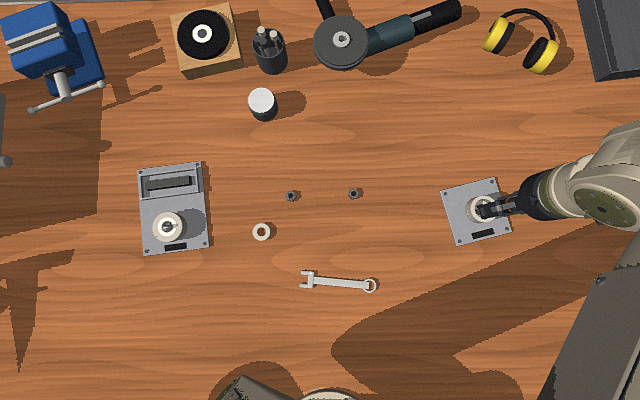

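Run:
```python
from h import *
def fit(P,g): 
    f=least_squares(lambda q:np.hypot(P[:,0]-q[0],P[:,1]-q[1])-q[2],g); return f.x.round(4),(f.fun*1e3).round(1)
c=cam('wrist',loadst('w24'))
L=[(212,335),(579,330),(396,513),(396,162),(270,463),(522,463),(540,220),(255,220)]
for z in (.056,.060): print('cup',z,fit(back(c,unz(L,242,135,5),z)[:,:2],[.484,-.344,.029]))
c=cam('wrist',loadst('w13'))
L=[(185,315),(636,315),(410,531),(410,101),(255,475),(565,475),(560,155),(255,155)]
for z in (.044,.048): print('straight',z,fit(back(c,unz(L,242,145,5),z)[:,:2],[.465,.338,.033]))
# stick from top, in carrier frame calibrated by top's own carrier pose
c=cam('top')
P=back(c,unz([(104,147),(321,114),(326,153),(116,187)],125,153,5),.028)[:,:2]
m=P.mean(0);th=np.radians(6.27);t=np.array([.4637,.3359]);d=m-t
print('stick',m, np.cos(th)*d[0]+np.sin(th)*d[1],-np.sin(th)*d[0]+np.cos(th)*d[1])
v=P[1]-P[0];print(np.linalg.norm(v),np.degrees(np.arctan2(v[1],v[0])))
c=cam('top');
for n in ('top0.npy','etop.npy'):
    im=np.load(n); g=cv2.cvtColor(im,cv2.COLOR_BGR2HSV)[210:252,240:284]; m=(g[...,1]<70)&(g[...,2]>120); v,u=np.nonzero(m); print('worn px',u.mean()+240,v.mean()+210,m.sum())
```

```text
cup 0.056 (array([ 0.4843, -0.3435,  0.029 ]), array([-0. , -0.2,  0.2, -0.4, -0.1, -0.2,  0.5,  0.2]))
cup 0.06 (array([ 0.4831, -0.3438,  0.0285]), array([-0. , -0.2,  0.2, -0.4, -0.1, -0.2,  0.5,  0.2]))
straight 0.044 (array([0.4647, 0.3384, 0.033 ]), array([-0.3, -0.1, -0.1, -0.1,  0.1,  0.2, -0.1,  0.4]))
straight 0.048 (array([0.4634, 0.3383, 0.0323]), array([-0.3, -0.1, -0.1, -0.1,  0.1,  0.2, -0.1,  0.3]))
stick [0.56276695 0.34434401] 0.09939656581130657 -0.0024259851503470025
0.09823014927113129 -82.77601324215505
worn px 261.0597826086956 231.4673913043478 184
worn px 261.07065217391306 231.52173913043478 184
```

Run:
```python
from h import *
info(); print(env.hand_in())
```

```text
t 35.02 tcp [0.484, -0.3433, 0.1461] psi 103.08 tilt 0.39 j [-0.75, 0.39, -0.05, 1.13, -0.0, -0.98] F [-0.1, -0.2, 0.1] gap 0.0858
the job is handed in; nothing more can be done
None
```

Both wheel sets are made up and the job was handed in at about 35 s of the 102 s allowed. The hand-in gives no verdict, so the results below are from my own camera checks.

- **Long carrier:** The wide flange went on flat to flat with no resistance and measures about 0.7 mm off the axis. The straight wheel sits on it, about 0.6 mm off. The stick lies in the trough, about 0.6 mm across and 2.4 mm along from its middle.
- **Square carrier:** The narrow flange went on the same way. I judged its seat and centring from the picture and did not measure it. The cup wheel sits on it mouth up, about 0.4 mm off the axis.
- **Seating heights:** I did not measure the heights directly. At the seated height the straight and cup wheels' apparent sizes match their true radii. The wide flange measures 30.6 mm instead of 31 mm, the same as it read on the bench.
- **Worn wheel and gripper:** The worn wheel's position in the top picture is unchanged to within 0.1 pixel. The gripper was open and clear, about 90 mm above the cup, with no load on the wrist.

No final check failed. While I was working, the automatic circle fit gave nonsense when it caught the grey plate or other parts, so I refitted those discs from points I picked by hand. The gripper also read about 2 to 3.5 mm less than the known part widths, which I put down to give in the fingers.

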